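# Pack and latch the battery case

### The arm

A 7-joint arm with a two-finger parallel gripper is mounted at the origin on a cart in front of the work surface, level with it; the furniture and walls round the work are solid. World frame = base frame: x ahead of the robot, y to its left, z up, the work surface at z = 0. Lengths are in m, angles in degrees, forces in N, time in s.
With the tool pointing down it reaches from about 0.425 to 1.025 m from the base axis. Payload 9.4 kg.
Tool frame: the origin (TCP) lies midway between the tips of the shut fingers; the grasp point (between the pads) lies 19 mm behind it; z points along the fingers, y is the line along which they close (so a half turn about z gives the same grasp; the last joint's range is limited). The gripper opens to 93 mm and grips with 3 to 60 N. Pads are 15 mm wide; open, the fingers measure 128 mm over their backs; the gripper's body (75 mm by 188 mm) begins 65 mm behind the grasp point.
Start: joints at [-71.545, 34.337, -0.143, 91.639, 0.103, 54.024, -4.572], TCP at [0.282, 0.668, 0.219] pointing down, gripper open.
Joint ranges: [-147.43, 147.43], [-19.82, 112.94], [-74.19, 73.91], [6.32, 146.72], [-59.91, 239.91], [6.04, 106.73], [-150.56, 150.56]. Speed limits (degrees/s): [127.2, 127.2, 172.46, 172.46, 180, 180, 180].

### API

Orientations are given as a 3x3 rotation matrix whose columns are the frame's x, y, z axes.
In Python, from station import monitor, viewer, order gives the robot as it stands.
- The arm moves only by the tool carry_out, never from a script. Its argument "targets" is a list of rows, each an object with "xyz": the shift along the tool's x, y, z normalised to -1 to 1, where 1 is 0.25 m, a list of three; "turn": the turn about the tool's z normalised to -1 to 1, where 1 is pi rad. A call has 1 to 5 rows; each row is the pose to reach, as a shift and turn from the pose commanded when the call began, along the tool's axes at that moment, turning the shorter way round; what a row does not reach only later rows make up. A row lasts 1/12 s, in which the tool goes at most 41.7 mm and 7.16 degrees, less where a joint would pass 70% of its speed; a pose out of reach is approached as far as the arm can. A call with a number of a shift or a turn outside -1 to 1 is refused whole. A call with a gripper value outside its range is refused whole. "jaw" is the opening, from -1 (shut) to 1 (fully open), so that 0 is half open, set as the call begins (left out, the last holds). The fingers move at their own pace and stop on an object; "grip_force" is the grip in N (left out, the last holds). Time passes only in rows, so rows that repeat a pose let the fingers close. It gives the time, the measured TCP pose, the force, the opening and the grip force at its end, in the units of the state.
- monitor.get_obs(): the state, without advancing time (a new reading comes with each control period).
- viewer.camera(name): name is "side" or "top" or "wrist"; returns (picture, depth): 384x512x3 uint8, blue, green, red; 384x512 float32, m along the optical axis (not along the pixel's ray), 0 where there is no reading.
- viewer.get_calibration(name): a dict with "fov_y" (degrees; the focal length in pixels is half the picture's height over the tangent of half this angle, whatever the lens; pixels are square), "cx", "cy" (the principal point, pixels), "cam_to_world" (4x4, takes a point from camera to world coordinates). Camera axes: x right, y down, z forward; pixel columns grow to the right and rows downward; lengths in m; the calibration is good to about 2 mm. A picture is of the moment at which its call begins: read the wrist's pose just before it. get_calibration takes no time and is no camera call; for the wrist camera it gives the pose at the moment of the call.
- order.finish_job(): hands the job in; it is judged then, once.
The state is a dict: "t": time; "q": joint angles; "joint_velocities": joint speeds; "joint_efforts": joint torques, N m; "tcp_pos": TCP position; "tcp_rot": TCP orientation; "contact_force": force on the tool from outside, world axes, zero at the start; "ft_torque": the same for the moment, N m; "finger_gap": finger opening in m; "gripper_force": force on a finger pad.
Only numpy, scipy, OpenCV 4.12 (cv2) and the standard library are available. Lean on these libraries where they do the work, as an engineer would, in place of code of your own. Each camera call takes 0.05 s, during which the arm holds its last target. There are 200 camera calls.

### The job

Pack all the loose battery packs lying on the bench into the open grey transport case, each seated flat and square in a pocket of its own (any pack in any pocket). Then close the lid, swing the wire bail of the draw latch over so that its bar drops behind the keeper lip on the front of the lid, and press the lever fully down past centre so that the case is drawn tight shut. Leave the tape roll and the memory stick where they are.

Things in the scene. Friction and masses are not known exactly. Their poses are not given: they have to be found in the camera images.
- pack0: battery pack: flat black block 60 x 30 x 24 mm with rounded edges and a white label band round its middle, about 90 g, lying on its 60 x 30 face; origin at the centre of its underside, x along the 60 mm length, z up. All packs are alike; one may be absent.
- pack1: battery pack: flat black block 60 x 30 x 24 mm with rounded edges and a white label band round its middle, about 90 g, lying on its 60 x 30 face; origin at the centre of its underside, x along the 60 mm length, z up. All packs are alike; one may be absent.
- pack2: battery pack: flat black block 60 x 30 x 24 mm with rounded edges and a white label band round its middle, about 90 g, lying on its 60 x 30 face; origin at the centre of its underside, x along the 60 mm length, z up. All packs are alike; one may be absent.
- pack3: battery pack: flat black block 60 x 30 x 24 mm with rounded edges and a white label band round its middle, about 90 g, lying on its 60 x 30 face; origin at the centre of its underside, x along the 60 mm length, z up. All packs are alike; one may be absent.
- case: the grey transport case's lower half, fixed to the bench at a varying place and yaw: 104 mm (x) by 230 mm (y), rim 22 mm high; origin at the centre of its underside. Its front, with the latch on a 50 mm wide steel plate 10 mm high that reaches to x = -160 mm, faces -x of its frame (roughly toward the robot); z up.
- pocket0 (a point): centre of the floor of the outer right-hand (case -y) pocket; floor 8 mm over the bench, pocket 64 mm (case x) by 34 mm (case y), 14 mm deep below the flat deck that is flush with the rim at 22 mm, so a seated pack stands 10 mm proud of the deck and its origin coincides with this point. The four pockets lie side by side 55 mm apart along the case's y; same axes as the case.
- pocket1 (a point): centre of the floor of the inner right-hand pocket; floor 8 mm over the bench, pocket 64 mm (case x) by 34 mm (case y), 14 mm deep below the flat deck that is flush with the rim at 22 mm, so a seated pack stands 10 mm proud of the deck and its origin coincides with this point. The four pockets lie side by side 55 mm apart along the case's y; same axes as the case.
- pocket2 (a point): centre of the floor of the inner left-hand pocket; floor 8 mm over the bench, pocket 64 mm (case x) by 34 mm (case y), 14 mm deep below the flat deck that is flush with the rim at 22 mm, so a seated pack stands 10 mm proud of the deck and its origin coincides with this point. The four pockets lie side by side 55 mm apart along the case's y; same axes as the case.
- pocket3 (a point): centre of the floor of the outer left-hand (case +y) pocket; floor 8 mm over the bench, pocket 64 mm (case x) by 34 mm (case y), 14 mm deep below the flat deck that is flush with the rim at 22 mm, so a seated pack stands 10 mm proud of the deck and its origin coincides with this point. The four pockets lie side by side 55 mm apart along the case's y; same axes as the case.
- lid_hinge (a point): middle of the lid's hinge line, at the far rim of the case (case x = +52 mm, 22 mm high); the hinge axis is the case's y
- lid_edge (a point): on the lid: middle of its outer top front edge, 104 mm from the hinge and 18 mm above the rim plane when shut. The lid is a hollow shell 104 x 230 x 18 mm; shut, its top is 40 mm over the bench. x, y, z as the case when the lid is shut, turning with the lid.
- lid (a joint): lid hinge in rad: 0 shut, grows as it opens, at most 1.9 (leaning back beyond upright). Friction keeps it where it is left; 1 to 2 N at its edge moves it. It can be pushed shut from behind and above.
- keeper (a point): on the lid: where the hook bar's axis lies when it bears on the keeper, a steel shelf with an upturned lip, 18 mm wide. Lid shut: shelf top 3.5 mm below this point, lip's inner face 3.5 mm before it (-x; lip 4 mm thick, top 6.5 mm above this point), lid front 14.5 mm behind it: the bar drops into this 18 mm trough. Case axes when shut; at (-66.5, 0, 36.5) mm in the case frame.
- lever_pivot (a point): pivot axis (along case y) of the latch lever, on the latch plate in front of the case, 30 mm over the bench, case x = -122 mm
- lever (a joint): latch lever in rad: 0 pressed fully down, flat and pointing to case -x; grows as it is raised; 1.57 upright; stop at 1.7. Friction keeps it where it is left (1.2 N at the tip). With the bail hooked it works against the bail's spring until it passes centre about 0.27 rad before fully down, then stays down by itself (at most about 3 N at the tip).
- lever_tip (a point): on the lever: upper face of its end paddle (paddle 22 mm wide along y, 6 mm thick, middle 50 mm from the pivot, end at 58 mm). With the lever down this point is 34 mm over the bench.
- bail_pivot (a point): on the lever, 13 mm from lever_pivot: the pin (along case y) on which the bail turns. It lies 22 degrees further round than the handle's direction: with the lever upright it is about 13 mm above the lever's pivot; with the lever down it is 12 mm in front (-x) of and 5 mm below it.
- bail (a joint): turn of the bail relative to the lever in rad; 0 as when latched, grows as the bail is lifted away from the keeper towards the robot. The bail's angle above case +x is 0.167 - lever + bail. Light friction keeps it where it is left. With the lever near upright and the bar in the keeper it is about lever - 0.27.
- hook_bar (a point): on the bail: middle of the hook bar, a steel bar 7 mm thick and 36 mm long along case y that joins the two bail arms (31 mm apart, outside the lever), 65.5 mm from bail_pivot. x points along the bail away from its pivot, y along the bar, z toward the grip knob.
- hook_grip (a point): on the bail: centre of the round grip knob, 14 mm in diameter and 12 mm wide along case y (pinch it across y), 20 mm from the bar, square to the bail; it points up when the bar is in the keeper. It stays gripped while the bail turns through it.
- hook (a joint): stretch in m of the spring in the bail: 0 slack, about 0.0025 when the latch is hooked and pressed down (6 N per mm)
- label_tape: roll of white tape 52 mm across and 18 mm high, lying flat: leave it alone
- usb_stick: black memory stick 51 x 18 x 9 mm, lying flat: leave it alone
There are look-alikes about, which are no part of the job. Leave any red look-alike of the pack1 alone.

How it is judged (in metres and radians):
On the way, in this order (a step that is already met when the one before it is completed fails the run):
1. every battery pack present is seated flat and square in a pocket, the lid still open (((horizontal distance between pack0 and pocket0 below 0.008 m and z of pack0 in the frame of case below 0.0105 m and angle between pack0's own z axis and vertical below 0.06 rad and angle between the x axis of pack0 and the x axis of case, either way round below 0.12 rad) or (horizontal distance between pack0 and pocket1 below 0.008 m and z of pack0 in the frame of case below 0.0105 m and angle between pack0's own z axis and vertical below 0.06 rad and angle between the x axis of pack0 and the x axis of case, either way round below 0.12 rad) or (horizontal distance between pack0 and pocket2 below 0.008 m and z of pack0 in the frame of case below 0.0105 m and angle between pack0's own z axis and vertical below 0.06 rad and angle between the x axis of pack0 and the x axis of case, either way round below 0.12 rad) or (horizontal distance between pack0 and pocket3 below 0.008 m and z of pack0 in the frame of case below 0.0105 m and angle between pack0's own z axis and vertical below 0.06 rad and angle between the x axis of pack0 and the x axis of case, either way round below 0.12 rad)) and ((horizontal distance between pack1 and pocket0 below 0.008 m and z of pack1 in the frame of case below 0.0105 m and angle between pack1's own z axis and vertical below 0.06 rad and angle between the x axis of pack1 and the x axis of case, either way round below 0.12 rad) or (horizontal distance between pack1 and pocket1 below 0.008 m and z of pack1 in the frame of case below 0.0105 m and angle between pack1's own z axis and vertical below 0.06 rad and angle between the x axis of pack1 and the x axis of case, either way round below 0.12 rad) or (horizontal distance between pack1 and pocket2 below 0.008 m and z of pack1 in the frame of case below 0.0105 m and angle between pack1's own z axis and vertical below 0.06 rad and angle between the x axis of pack1 and the x axis of case, either way round below 0.12 rad) or (horizontal distance between pack1 and pocket3 below 0.008 m and z of pack1 in the frame of case below 0.0105 m and angle between pack1's own z axis and vertical below 0.06 rad and angle between the x axis of pack1 and the x axis of case, either way round below 0.12 rad)) and ((horizontal distance between pack2 and pocket0 below 0.008 m and z of pack2 in the frame of case below 0.0105 m and angle between pack2's own z axis and vertical below 0.06 rad and angle between the x axis of pack2 and the x axis of case, either way round below 0.12 rad) or (horizontal distance between pack2 and pocket1 below 0.008 m and z of pack2 in the frame of case below 0.0105 m and angle between pack2's own z axis and vertical below 0.06 rad and angle between the x axis of pack2 and the x axis of case, either way round below 0.12 rad) or (horizontal distance between pack2 and pocket2 below 0.008 m and z of pack2 in the frame of case below 0.0105 m and angle between pack2's own z axis and vertical below 0.06 rad and angle between the x axis of pack2 and the x axis of case, either way round below 0.12 rad) or (horizontal distance between pack2 and pocket3 below 0.008 m and z of pack2 in the frame of case below 0.0105 m and angle between pack2's own z axis and vertical below 0.06 rad and angle between the x axis of pack2 and the x axis of case, either way round below 0.12 rad)) and ((horizontal distance between pack3 and pocket0 below 0.008 m and z of pack3 in the frame of case below 0.0105 m and angle between pack3's own z axis and vertical below 0.06 rad and angle between the x axis of pack3 and the x axis of case, either way round below 0.12 rad) or (horizontal distance between pack3 and pocket1 below 0.008 m and z of pack3 in the frame of case below 0.0105 m and angle between pack3's own z axis and vertical below 0.06 rad and angle between the x axis of pack3 and the x axis of case, either way round below 0.12 rad) or (horizontal distance between pack3 and pocket2 below 0.008 m and z of pack3 in the frame of case below 0.0105 m and angle between pack3's own z axis and vertical below 0.06 rad and angle between the x axis of pack3 and the x axis of case, either way round below 0.12 rad) or (horizontal distance between pack3 and pocket3 below 0.008 m and z of pack3 in the frame of case below 0.0105 m and angle between pack3's own z axis and vertical below 0.06 rad and angle between the x axis of pack3 and the x axis of case, either way round below 0.12 rad)) and value of joint lid above 1 rad), for 0.2 s.
2. the lid is shut (value of joint lid below 0.03 rad), for 0.2 s.
3. the hook bar is behind the keeper's lip with the lever still raised (x of hook_bar in the frame of keeper between -0.002 and 0.013 m and z of hook_bar in the frame of keeper between -0.003 and 0.0045 m and value of joint lid below 0.03 rad and value of joint lever above 0.8 rad), for 0.2 s.
4. the lever is pressed down past centre with the bail under tension (value of joint lever below 0.1 rad and value of joint hook above 0.0008 m and x of hook_bar in the frame of keeper between -0.002 and 0.013 m and z of hook_bar in the frame of keeper between -0.003 and 0.0045 m and value of joint lid below 0.03 rad), for 0.2 s.
At the end, for the whole second after the job is handed in: Each pack sits in a pocket (2.5 mm of its floor, 8 mm of its centre, tilt 0.06 rad, square to 0.12 rad); lid shut (under 0.03 rad); hook bar in the keeper (4.5 mm in height, not before the lip); lever down (under 0.1 rad), bail spring stretched over 0.8 mm (all of step 4 and ((horizontal distance between pack0 and pocket0 below 0.008 m and z of pack0 in the frame of case below 0.0105 m and angle between pack0's own z axis and vertical below 0.06 rad and angle between the x axis of pack0 and the x axis of case, either way round below 0.12 rad) or (horizontal distance between pack0 and pocket1 below 0.008 m and z of pack0 in the frame of case below 0.0105 m and angle between pack0's own z axis and vertical below 0.06 rad and angle between the x axis of pack0 and the x axis of case, either way round below 0.12 rad) or (horizontal distance between pack0 and pocket2 below 0.008 m and z of pack0 in the frame of case below 0.0105 m and angle between pack0's own z axis and vertical below 0.06 rad and angle between the x axis of pack0 and the x axis of case, either way round below 0.12 rad) or (horizontal distance between pack0 and pocket3 below 0.008 m and z of pack0 in the frame of case below 0.0105 m and angle between pack0's own z axis and vertical below 0.06 rad and angle between the x axis of pack0 and the x axis of case, either way round below 0.12 rad)) and ((horizontal distance between pack1 and pocket0 below 0.008 m and z of pack1 in the frame of case below 0.0105 m and angle between pack1's own z axis and vertical below 0.06 rad and angle between the x axis of pack1 and the x axis of case, either way round below 0.12 rad) or (horizontal distance between pack1 and pocket1 below 0.008 m and z of pack1 in the frame of case below 0.0105 m and angle between pack1's own z axis and vertical below 0.06 rad and angle between the x axis of pack1 and the x axis of case, either way round below 0.12 rad) or (horizontal distance between pack1 and pocket2 below 0.008 m and z of pack1 in the frame of case below 0.0105 m and angle between pack1's own z axis and vertical below 0.06 rad and angle between the x axis of pack1 and the x axis of case, either way round below 0.12 rad) or (horizontal distance between pack1 and pocket3 below 0.008 m and z of pack1 in the frame of case below 0.0105 m and angle between pack1's own z axis and vertical below 0.06 rad and angle between the x axis of pack1 and the x axis of case, either way round below 0.12 rad)) and ((horizontal distance between pack2 and pocket0 below 0.008 m and z of pack2 in the frame of case below 0.0105 m and angle between pack2's own z axis and vertical below 0.06 rad and angle between the x axis of pack2 and the x axis of case, either way round below 0.12 rad) or (horizontal distance between pack2 and pocket1 below 0.008 m and z of pack2 in the frame of case below 0.0105 m and angle between pack2's own z axis and vertical below 0.06 rad and angle between the x axis of pack2 and the x axis of case, either way round below 0.12 rad) or (horizontal distance between pack2 and pocket2 below 0.008 m and z of pack2 in the frame of case below 0.0105 m and angle between pack2's own z axis and vertical below 0.06 rad and angle between the x axis of pack2 and the x axis of case, either way round below 0.12 rad) or (horizontal distance between pack2 and pocket3 below 0.008 m and z of pack2 in the frame of case below 0.0105 m and angle between pack2's own z axis and vertical below 0.06 rad and angle between the x axis of pack2 and the x axis of case, either way round below 0.12 rad)) and ((horizontal distance between pack3 and pocket0 below 0.008 m and z of pack3 in the frame of case below 0.0105 m and angle between pack3's own z axis and vertical below 0.06 rad and angle between the x axis of pack3 and the x axis of case, either way round below 0.12 rad) or (horizontal distance between pack3 and pocket1 below 0.008 m and z of pack3 in the frame of case below 0.0105 m and angle between pack3's own z axis and vertical below 0.06 rad and angle between the x axis of pack3 and the x axis of case, either way round below 0.12 rad) or (horizontal distance between pack3 and pocket2 below 0.008 m and z of pack3 in the frame of case below 0.0105 m and angle between pack3's own z axis and vertical below 0.06 rad and angle between the x axis of pack3 and the x axis of case, either way round below 0.12 rad) or (horizontal distance between pack3 and pocket3 below 0.008 m and z of pack3 in the frame of case below 0.0105 m and angle between pack3's own z axis and vertical below 0.06 rad and angle between the x axis of pack3 and the x axis of case, either way round below 0.12 rad))); the robot touches nothing.
It fails at once if the tape roll is shoved more than 4 cm (distance of label_tape from where it was at the start of the episode above 0.04 m).
It fails at once if the memory stick is shoved more than 4 cm (distance of usb_stick from where it was at the start of the episode above 0.04 m).
Of pack0, pack1, pack2, pack3 only 3 to 4 are there at a start; the rules pass over those that are not, and their reading is None.
At some moment in a run one of pack0, pack1, pack2, pack3 may be knocked a few centimetres aside while the robot is not near it.
It also fails if it takes over 210 s, if anything falls off the work surface, if the arm or the gripper's body presses on something with over 40 N, if the wrist force passes 120 N, or if a joint passes its speed limit or range.

## Working session

There is one attempt and no reset: what is moved stays moved. The work goes in short steps, Python scripts to look and compute and a tool call to move; the robot and the scene stay as the last step left them, time stands still between calls to the robot, and variables do not carry over. Pictures are saved under pics/ and viewed, at most 14 in all, crops included, and the job is handed in when it is done.

Besides the shell and the picture viewer there is one more tool, called after "Request:" as name(argument=value, ...), one argument or row to a line, values as JSON. carry_out: Moves the arm, as the interface text tells. Its arguments: {"type":"object","properties":{"targets":{"type":"array","items":{"type":"object","properties":{"xyz":{"type":"array","items":{"type":"number","minimum":-1,"maximum":1}},"turn":{"type":"number","minimum":-1,"maximum":1}}}},"jaw":{"type":"number"},"grip_force":{"type":"number"}},"required":["targets"]}

```bash
ls; mkdir -p pics; cat > h.py <<'E'
import numpy as np,cv2
from station import monitor,viewer,order
def cam(n):
    c=viewer.get_calibration(n); im,d=viewer.camera(n); return im,d,c
def cloud(d,c):
    f=d.shape[0]/2/np.tan(np.radians(c['fov_y'])/2)
    v,u=np.mgrid[:d.shape[0],:d.shape[1]]
    P=np.stack([(u-c['cx'])/f*d,(v-c['cy'])/f*d,d],-1)
    M=np.array(c['cam_to_world']); return P@M[:3,:3].T+M[:3,3]
E
python3 - <<'E'
from h import *
for n in ['top','side']:
    im,d,c=cam(n); cv2.imwrite(f'pics/{n}0.png',im); np.savez(f'{n}0.npz',im=im,P=cloud(d,c))
    print(n,c['fov_y'],np.round(c['cam_to_world'],3).tolist())
o=monitor.get_obs(); print(o['t'],o['tcp_pos'],np.round(o['tcp_rot'],3))
E
```

```text
pics
top 48.359980138333476 [[-0.027, -0.99, 0.136, 0.37], [-0.999, 0.03, 0.021, 0.169], [-0.025, -0.135, -0.991, 0.903], [0.0, 0.0, 0.0, 1.0]]
side 46.34966420656572 [[-1.0, 0.014, 0.01, 0.463], [0.002, 0.658, -0.753, 0.847], [-0.017, -0.753, -0.657, 0.634], [0.0, 0.0, 0.0, 1.0]]
0.1 [0.28136765 0.66772384 0.21786292] [[-0.922  0.388 -0.   ]
 [ 0.388  0.922 -0.001]
 [-0.    -0.001 -1.   ]]
```

View pics/top0.png

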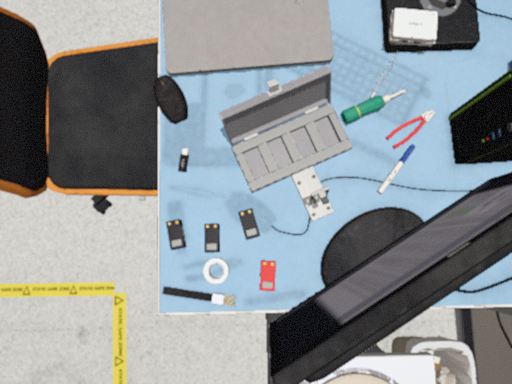

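View pics/side0.png

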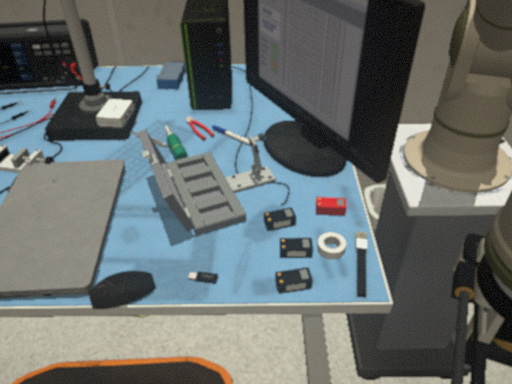

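The top view shows black blocks at (176,234), (212,237) and (249,223). They fit the pack description: black, with a label band. The red block at (268,275) is the look-alike, and the small item at (183,159) is the memory stick. The tape is at (216,271). I'll measure these and confirm with one crop.

```bash
python3 - <<'E'
from h import *
z=np.load('top0.npz'); P=z['P']; im=z['im']
for (u,v) in [(176,234),(212,237),(249,223),(268,275),(183,159),(216,271),(310,195),(323,205),(308,180)]:
    print(u,v,np.round(P[v,u],3))
# packs: height mask
for (u,v) in [(176,234),(212,237),(249,223)]:
    w=P[v-22:v+22,u-18:u+18].reshape(-1,3); 
    m=w[(w[:,2]>0.017)&(w[:,2]<0.04)]
    r=cv2.minAreaRect((m[:,:2]*1000).astype(np.float32)); print(len(m),m[:,2].mean(),r,np.median(m,0))
# case deck
w=P[90:190,220:360].reshape(-1,3); m=w[(w[:,2]>.014)&(w[:,2]<.03)]
r=cv2.minAreaRect((m[:,:2]*1000).astype(np.float32)); print('deck',r,cv2.boxPoints(r))
w=P[60:150,215:335].reshape(-1,3);m=w[w[:,2]>.05];print('lid',m[:,2].max(), m[m[:,2].argmax()])
a=cv2.resize(im[60:300,150:350],None,fx=3,fy=2.5,interpolation=2)[:600]
a=cv2.resize(im[60:300,150:360],None,fx=2.5,fy=2.5,interpolation=2)
cv2.imwrite('pics/crop1.png',a)
E
```

```text
176 234 [0.404 0.353 0.025]
212 237 [0.396 0.279 0.025]
249 223 [0.423 0.202 0.024]
268 275 [0.317 0.166 0.024]
183 159 [0.565 0.341 0.007]
216 271 [ 0.326  0.274 -0.001]
310 195 [0.479 0.073 0.008]
323 205 [0.456 0.047 0.012]
308 180 [0.511 0.076 0.009]
431 0.023042417622148537 ((403.6221618652344, 356.1322326660156), (59.914310455322266, 30.649919509887695), 9.646943092346191) [0.40406497 0.35508632 0.02310331]
435 0.02326150157936845 ((394.2817077636719, 280.94232177734375), (29.557825088500977, 57.56584167480469), 89.30970001220703) [0.39416399 0.2807001  0.02322326]
421 0.023208927193614923 ((420.9209289550781, 203.2496337890625), (60.047271728515625, 29.91584587097168), 14.845515251159668) [0.42068205 0.20338119 0.02313565]
deck ((586.3120727539062, 82.6576156616211), (150.8414764404297, 286.4261779785156), 22.37638282775879) [[462.05057  186.37532 ]
 [571.09     -78.483826]
 [710.5736   -21.06009 ]
 [601.5341   243.79906 ]]
lid 0.9030969938180744 [0.37023296 0.16938474 0.90309699]
```

View pics/crop1.png

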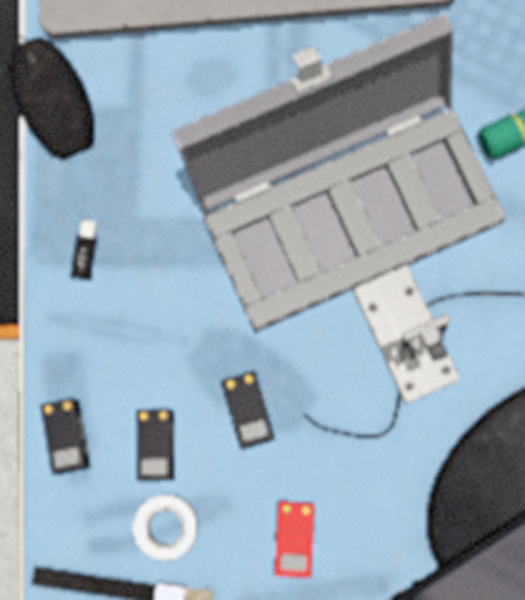

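The crop confirms three black packs (one is absent), with the red one a decoy. Next I'll fix the case pose and check for obstacles.

```bash
cat >> h.py <<'E'
def casefit(P,x0,verbose=True):
    # deck level points + known layout -> case pose (x,y,yaw)
    from scipy.optimize import minimize
    w=P.reshape(-1,3); w=w[np.isfinite(w).all(1)]
    def loc(p,w):
        c,s=np.cos(p[2]),np.sin(p[2]); d=w[:,:2]-p[:2]; return np.c_[c*d[:,0]+s*d[:,1],-s*d[:,0]+c*d[:,1]]
    l0=loc(x0,w); w=w[(abs(l0[:,0]+15)<75)&(abs(l0[:,1])<150)&(w[:,2]<.03)&(w[:,2]>-.01)]
    def cost(p):
        l=loc(p,w); x,y=l.T
        ind=(abs(x)<52)&(abs(y)<115)
        yy=np.abs(np.abs(y)-55)-27.5; inp=(abs(x)<32)&(abs(abs(abs(y)-55)-27.5)<17)
        pred=np.where(inp,.008,np.where(ind,.022,0.))
        pred=np.where((x<-52)&(x>-165)&(abs(y)<25),.010,pred)
        return np.minimum(abs(w[:,2]-pred),.012)[x<45].sum()/ (x<45).sum()
    best=None
    wm=w; 
    def c2(q): return cost(q)
    return w,cost
E
python3 - <<'E'
from h import *
from scipy.optimize import differential_evolution
z=np.load('top0.npz'); P=z['P']*1000; 
w=P.reshape(-1,3); w=w[(w[:,2]<30)&(w[:,2]>-10)&(w[:,0]>380)&(w[:,0]<720)&(w[:,1]>-120)&(w[:,1]<280)]
def cost(p):
    a=np.radians(p[2]);c,s=np.cos(a),np.sin(a);d=w[:,:2]-p[:2];x=c*d[:,0]+s*d[:,1];y=-s*d[:,0]+c*d[:,1]
    pred=np.where((abs(x)<32)&(abs(abs(abs(y)-55)-27.5)<17),8,np.where((abs(x)<52)&(abs(y)<115),22,0))
    pred=np.where((x<-52)&(x>-160)&(abs(y)<25),10,pred)
    m=(x<47)&(x>-175)&(abs(y)<150)
    return np.minimum(abs(w[m,2]-pred[m]),12).mean()
r=differential_evolution(cost,[(520,680),(0,160),(5,45)],seed=1,maxiter=80); print(r.x,r.fun)
np.save('case.npy',r.x)
def fr(P): 
    p=r.x;a=np.radians(p[2]);c,s=np.cos(a),np.sin(a);d=P[...,:2]-p[:2];return np.stack([c*d[...,0]+s*d[...,1],-s*d[...,0]+c*d[...,1],P[...,2]],-1)
L=fr(P)
m=(L[...,2]>30)&(L[...,2]<200)&(abs(L[...,1])<120)&(L[...,0]>30)&(L[...,0]<140)
q=L[m]; print('lid z quant',np.percentile(q[:,2],[5,50,95,99.5]),'x',np.percentile(q[:,0],[1,50,99]))
for zz in range(30,140,15):
    k=q[abs(q[:,2]-zz)<7]; 
    if len(k): print(zz,len(k),np.percentile(k[:,0],[3,50,97]).round(0))
for nm in ['top','side']:
  L=fr(np.load(nm+'0.npz')['P']*1000)
  m=(L[...,2]>14)&(L[...,2]<150)&(abs(L[...,1])<40)&(L[...,0]<-60)&(L[...,0]>-200)
  print(nm,'latch\n',L[m][:60].round(0).tolist())
W=P.reshape(-1,3); k=W[(W[:,2]>90)&(W[:,2]<600)&(W[:,0]<720)&(W[:,1]>-400)&(W[:,1]<300)]
for x in range(100,720,50):
    kk=k[abs(k[:,0]-x)<25]
    if len(kk): print('obst x',x,'ymax',kk[:,1].max().round(),'z',kk[kk[:,1].argmax(),2].round(),'n',len(kk))
E
```

```text
[579.94596623 108.82043579  22.48714762] 2.057532840393289
lid z quant [ 35.38473495  79.98187085 121.16653023 137.78057307] x [ 63.5589717   84.41403697 103.62190095]
30 218 [57. 71. 73.]
45 458 [62. 75. 78.]
60 461 [67. 80. 82.]
75 504 [71. 84. 87.]
90 424 [75. 89. 91.]
105 28 [ 77.  81. 101.]
120 999 [ 83.  91. 100.]
135 92 [ 94. 100. 110.]
top latch
 [[-79.0, 23.0, 14.0], [-112.0, -16.0, 107.0], [-112.0, -11.0, 110.0], [-113.0, -14.0, 108.0], [-114.0, -16.0, 105.0], [-115.0, -17.0, 109.0], [-112.0, -8.0, 106.0], [-113.0, -9.0, 110.0], [-114.0, -11.0, 109.0], [-115.0, -13.0, 108.0], [-115.0, -14.0, 108.0], [-116.0, -16.0, 109.0], [-112.0, -2.0, 107.0], [-113.0, -4.0, 107.0], [-114.0, -5.0, 111.0], [-114.0, -7.0, 108.0], [-115.0, -9.0, 105.0], [-116.0, -10.0, 111.0], [-116.0, -12.0, 107.0], [-117.0, -14.0, 106.0], [-118.0, -15.0, 110.0], [-112.0, 3.0, 109.0], [-113.0, 0.0, 106.0], [-114.0, -1.0, 108.0], [-114.0, -3.0, 107.0], [-115.0, -4.0, 111.0], [-116.0, -6.0, 109.0], [-117.0, -8.0, 108.0], [-117.0, -10.0, 106.0], [-118.0, -11.0, 109.0], [-119.0, -14.0, 104.0], [-119.0, -16.0, 1
[... 1707 characters left out ...]
111.0], [-141.0, 7.0, 110.0], [-113.0, -13.0, 103.0], [-112.0, -6.0, 108.0], [-113.0, -3.0, 110.0], [-114.0, -0.0, 111.0], [-117.0, -2.0, 109.0], [-119.0, 0.0, 110.0], [-121.0, -1.0, 109.0], [-122.0, 3.0, 110.0], [-124.0, 4.0, 111.0], [-126.0, 4.0, 110.0], [-127.0, 6.0, 111.0], [-129.0, 7.0, 111.0]]
obst x 200 ymax 167.0 z 405.0 n 205
obst x 250 ymax 169.0 z 101.0 n 5564
obst x 300 ymax 95.0 z 398.0 n 5582
obst x 350 ymax 11.0 z 396.0 n 5246
obst x 400 ymax -72.0 z 407.0 n 2861
obst x 450 ymax 82.0 z 94.0 n 1220
obst x 500 ymax 68.0 z 109.0 n 192
obst x 550 ymax -225.0 z 227.0 n 1295
obst x 600 ymax 251.0 z 116.0 n 1372
obst x 650 ymax 252.0 z 117.0 n 1229
obst x 700 ymax 158.0 z 134.0 n 503
```

```bash
cat >> h.py <<'E'
def yaw(R): return np.degrees(np.arctan2(-R[0][1],R[1][1]))
def plan(*wps):
    "each waypoint (x,y,z[,yaw]) mm/deg -> shift/turn of one call, chained"
    o=monitor.get_obs(); p=np.array(o['tcp_pos'])*1000; a=yaw(o['tcp_rot'])
    print('t %.1f tcp %s yaw %.1f gap %.1f'%(o['t'],p.round(1),a,o['finger_gap']*1000),'F',np.round(o['contact_force'],1))
    for w in wps:
        b=w[3] if len(w)>3 else a
        d=np.array(w[:3])-p; r=np.radians(a); c,s=np.cos(r),np.sin(r)
        t=np.array([-c*d[0]-s*d[1],-s*d[0]+c*d[1],-d[2]])/250
        print(w,'xyz',t.round(3).tolist(),'turn',round(-((b-a+90)%180-90)/180,3)); p=np.array(w[:3],float); a=b
def w2c(P):
    x,y,th=np.load('case.npy');r=np.radians(th);c,s=np.cos(r),np.sin(r);P=np.asarray(P,float);d=P[...,:2]-[x,y]
    return np.stack([c*d[...,0]+s*d[...,1],-s*d[...,0]+c*d[...,1],P[...,2]],-1)
def c2w(P):
    x,y,th=np.load('case.npy');r=np.radians(th);c,s=np.cos(r),np.sin(r);P=np.asarray(P,float)
    return np.stack([c*P[...,0]-s*P[...,1]+x,s*P[...,0]+c*P[...,1]+y,P[...,2]],-1)
E
python3 - <<'E'
from h import *
plan((340,510,210,-5),(400,353,200,9.6))
print(viewer.get_calibration('wrist')['cam_to_world'])
E
```

```text
t 0.1 tcp [281.4 667.7 217.9] yaw -22.8 gap 93.5 F [ 0.1 -0.2 -0. ]
(340, 510, 210, -5) xyz [-0.461, -0.49, 0.031] turn -0.099
(400, 353, 200, 9.6) xyz [-0.294, -0.605, 0.04] turn -0.081
[[ 0.38863381  0.8942933   0.22181806  0.22040283]
 [ 0.92139109 -0.37681329 -0.09513257  0.69395118]
 [-0.00149243  0.24135292 -0.97043626  0.38433335]
 [ 0.          0.          0.          1.        ]]
```

Request:
carry_out(
  targets=[
    {"xyz":[-0.461,-0.49,0.031],"turn":-0.099},
    {"xyz":[-0.461,-0.49,0.031],"turn":-0.099},
    {"xyz":[-0.461,-0.49,0.031],"turn":-0.099},
    {"xyz":[-0.461,-0.49,0.031],"turn":-0.099},
    {"xyz":[-0.461,-0.49,0.031],"turn":-0.099},
  ],
)

```text
t: 0.52
tcp_pos: [0.3443, 0.5017, 0.2103]
tcp_rot: [[-0.995, 0.095, 0.001], [0.095, 0.995, -0.006], [-0.002, -0.006, -1.0]]
contact_force: [-0.4, -1.1, -0.9]
finger_gap: 0.0931
gripper_force: 0.0
```

Request:
carry_out(
  targets=[
    {"xyz":[-0.294,-0.605,0.04],"turn":-0.081},
    {"xyz":[-0.294,-0.605,0.04],"turn":-0.081},
    {"xyz":[-0.294,-0.605,0.04],"turn":-0.081},
    {"xyz":[-0.294,-0.605,0.04],"turn":-0.081},
    {"xyz":[-0.294,-0.605,0.04],"turn":-0.081},
  ],
  jaw=0.2,
  grip_force=20,
)

```text
t: 0.93
tcp_pos: [0.4029, 0.3448, 0.2002]
tcp_rot: [[-0.988, -0.157, -0.0], [-0.157, 0.988, -0.005], [0.001, -0.005, -1.0]]
contact_force: [0.6, -0.6, -0.6]
finger_gap: 0.0644
gripper_force: 0.0
```

```bash
cat >> h.py <<'E'
def packs(P):
    "P in mm: blobs with top near 24 mm on the bench"
    m=((P[...,2]>16)&(P[...,2]<32)).astype(np.uint8)
    n,l,st,ce=cv2.connectedComponentsWithStats(m)
    for i in range(1,n):
        q=P[l==i]
        if st[i,4]<150: continue
        r=cv2.minAreaRect(q[:,:2].astype(np.float32)); (a,b)=r[1]
        if 50<max(a,b)<72 and 22<min(a,b)<40:
            t=r[2] if a>b else r[2]-90
            print('pack',np.round(r[0],1),'size',np.round(r[1],1),'yaw',round((t+90)%180-90,1),'px',ce[i].round())
E
python3 - <<'E'
from h import *
plan()
im,d,c=cam('wrist'); cv2.imwrite('pics/w1.png',im); packs(cloud(d,c)*1000)
im,d,c=cam('top'); packs(cloud(d,c)*1000)
E
```

```text
t 0.9 tcp [402.9 344.8 200.2] yaw 9.0 gap 64.4 F [ 0.6 -0.6 -0.6]
pack [315.4 170.2] size [31.2 60. ] yaw -4.3 px [104.  56.]
pack [395.1 282.9] size [30.3 60.5] yaw -0.2 px [208. 153.]
pack [421.6 205.3] size [60.3 31. ] yaw 14.9 px [133. 166.]
pack [403.6 358. ] size [59.2 29.6] yaw 9.0 px [277. 172.]
pack [420.9 203.1] size [59.9 30.1] yaw 14.8 px [249. 224.]
pack [394.3 280.7] size [29.5 57.3] yaw -1.3 px [212. 238.]
pack [314.8 167.9] size [30.2 60. ] yaw -4.9 px [267. 276.]
```

View pics/w1.png

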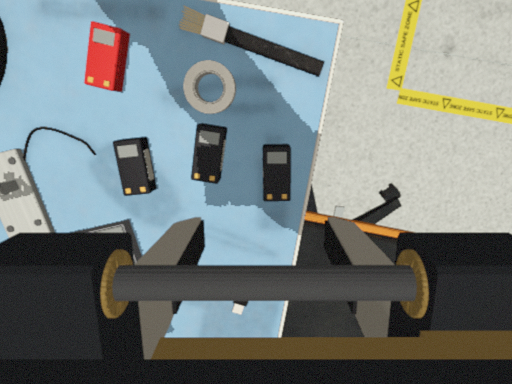

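The wrist view shows the three black packs at (134,166), (209,153) and (277,172), and the red decoy at (107,56). I'm picking the outermost one, at (277,172).

```bash
python3 - <<'E'
from h import *
plan((403.6,357,60,9.3),(403.6,357,15.5),(403.6,357,110),(440,300,110,22.5))
for i in range(4): print('pocket',i,c2w([0,-82.5+55*i,8]).round(1))
E
```

```text
t 1.0 tcp [401.1 351.5 200.9] yaw 9.3 gap 58.1 F [0.8 1.1 0.2]
(403.6, 357, 60, 9.3) xyz [-0.013, 0.02, 0.564] turn 0.0
(403.6, 357, 15.5) xyz [-0.0, 0.0, 0.178] turn -0.0
(403.6, 357, 110) xyz [-0.0, 0.0, -0.378] turn -0.0
(440, 300, 110, 22.5) xyz [-0.107, -0.249, -0.0] turn -0.073
pocket 0 [611.5  32.6   8. ]
pocket 1 [590.5  83.4   8. ]
pocket 2 [569.4 134.2   8. ]
pocket 3 [548.4 185.    8. ]
```

Request:
carry_out(
  targets=[
    {"xyz":[-0.017,0.014,0.56],"turn":0},
    {"xyz":[-0.017,0.014,0.56],"turn":0},
    {"xyz":[-0.017,0.014,0.56],"turn":0},
    {"xyz":[-0.017,0.014,0.56],"turn":0},
    {"xyz":[-0.017,0.014,0.56],"turn":0},
  ],
)

```text
t: 1.45
tcp_pos: [0.4014, 0.3582, 0.0571]
tcp_rot: [[-0.986, -0.169, -0.005], [-0.169, 0.986, -0.004], [0.005, -0.003, -1.0]]
contact_force: [-0.3, 0.4, -0.2]
finger_gap: 0.0557
gripper_force: 0.0
```

Request:
carry_out(
  targets=[
    {"xyz":[0,0,0.06]},
    {"xyz":[0,0,0.12]},
    {"xyz":[0,0,0.178]},
    {"xyz":[0,0,0.178]},
    {"xyz":[0,0,0.178]},
  ],
)

```text
schema error: expected keys xyz, turn
```

```bash
python3 - <<'E'
from h import *
plan()
E
```

```text
t 1.4 tcp [401.4 358.2  57.1] yaw 9.7 gap 55.7 F [-0.3  0.4 -0.2]
```

Request:
carry_out(
  targets=[
    {"xyz":[0,0,0.06],"turn":0},
    {"xyz":[0,0,0.12],"turn":0},
    {"xyz":[0,0,0.178],"turn":0},
    {"xyz":[0,0,0.178],"turn":0},
    {"xyz":[0,0,0.178],"turn":0},
  ],
)

```text
t: 1.87
tcp_pos: [0.4034, 0.3587, 0.017]
tcp_rot: [[-0.986, -0.167, -0.0], [-0.167, 0.986, 0.0], [-0.0, 0.0, -1.0]]
contact_force: [-0.2, -0.4, 0.3]
finger_gap: 0.0556
gripper_force: 0.0
```

Request:
carry_out(
  targets=[
    {"xyz":[0,0,0],"turn":0},
    {"xyz":[0,0,0],"turn":0},
  ],
)

```text
t: 2.03
tcp_pos: [0.4042, 0.3584, 0.0177]
tcp_rot: [[-0.986, -0.166, 0.001], [-0.166, 0.986, 0.001], [-0.002, 0.001, -1.0]]
contact_force: [-0.7, 0.8, -0.1]
finger_gap: 0.0557
gripper_force: 0.0
```

Request:
carry_out(
  targets=[
    {"xyz":[0,0,0.007],"turn":0},
    {"xyz":[0,0,0.007],"turn":0},
    {"xyz":[0,0,0.007],"turn":0},
    {"xyz":[0,0,0.007],"turn":0},
    {"xyz":[0,0,0.007],"turn":0},
  ],
  jaw=-1,
  grip_force=25,
)

```text
t: 2.45
tcp_pos: [0.4038, 0.3575, 0.0148]
tcp_rot: [[-0.986, -0.166, 0.0], [-0.166, 0.986, 0.0], [-0.0, 0.0, -1.0]]
contact_force: [-0.6, 0.6, 2.1]
finger_gap: 0.0297
gripper_force: 25.0
```

Request:
carry_out(
  targets=[
    {"xyz":[0,0,0],"turn":0},
    {"xyz":[0,0,0],"turn":0},
    {"xyz":[0,0,-0.1],"turn":0},
    {"xyz":[0,0,-0.24],"turn":0},
    {"xyz":[0,0,-0.38],"turn":0},
  ],
)

```text
t: 2.87
tcp_pos: [0.4029, 0.3568, 0.1098]
tcp_rot: [[-0.986, -0.166, -0.002], [-0.166, 0.986, -0.002], [0.003, -0.002, -1.0]]
contact_force: [1.6, 0.5, -1.2]
finger_gap: 0.0297
gripper_force: 25.0
```

```bash
python3 - <<'E'
from h import *
plan((400,353,111,9.5),(470,280,120,22.5),(520,185,130,22.5))
E
```

```text
t 2.9 tcp [402.9 356.8 109.8] yaw 9.6 gap 29.7 F [ 1.6  0.5 -1.2]
(400, 353, 111, 9.5) xyz [0.014, -0.013, -0.005] turn 0.0
(470, 280, 120, 22.5) xyz [-0.228, -0.334, -0.036] turn -0.072
(520, 185, 130, 22.5) xyz [-0.039, -0.428, -0.04] turn -0.0
```

Request:
carry_out(
  targets=[
    {"xyz":[-0.23,-0.33,-0.2],"turn":-0.072},
    {"xyz":[-0.23,-0.33,-0.2],"turn":-0.072},
    {"xyz":[-0.23,-0.33,-0.2],"turn":-0.072},
    {"xyz":[-0.23,-0.33,-0.2],"turn":-0.072},
    {"xyz":[-0.23,-0.33,-0.2],"turn":-0.072},
  ],
)

```text
t: 3.28
tcp_pos: [0.4754, 0.2842, 0.1601]
tcp_rot: [[-0.925, -0.379, 0.001], [-0.379, 0.925, 0.0], [-0.001, -0.0, -1.0]]
contact_force: [-0.2, 0.6, -1.9]
finger_gap: 0.0295
gripper_force: 25.0
```

```bash
python3 - <<'E'
from h import *
plan((545,190,190,22.5),tuple(c2w([20,0,210]))+(22.5,))
E
```

```text
t 3.3 tcp [475.4 284.2 160.1] yaw 22.3 gap 29.5 F [-0.2  0.6 -1.9]
(545, 190, 190, 22.5) xyz [-0.115, -0.454, -0.12] turn -0.001
(np.float64(598.4252732631459), np.float64(116.469959413263), np.float64(210.0), 22.5) xyz [-0.085, -0.354, -0.08] turn -0.0
```

Request:
carry_out(
  targets=[
    {"xyz":[-0.115,-0.45,-0.12],"turn":0},
    {"xyz":[-0.115,-0.45,-0.12],"turn":0},
    {"xyz":[-0.115,-0.45,-0.12],"turn":0},
    {"xyz":[-0.2,-0.63,-0.2],"turn":0},
    {"xyz":[-0.2,-0.8,-0.2],"turn":0},
  ],
)

```text
t: 3.7
tcp_pos: [0.5934, 0.1325, 0.2098]
tcp_rot: [[-0.922, -0.386, 0.002], [-0.386, 0.922, 0.003], [-0.003, 0.002, -1.0]]
contact_force: [1.3, 0.3, -0.9]
finger_gap: 0.0295
gripper_force: 25.0
```

Request:
carry_out(
  targets=[
    {"xyz":[0,0,0],"turn":0},
    {"xyz":[0,0,0],"turn":0},
    {"xyz":[0,0,0],"turn":0},
    {"xyz":[0,0,0],"turn":0},
  ],
)

```text
t: 4.03
tcp_pos: [0.5902, 0.1322, 0.2079]
tcp_rot: [[-0.923, -0.386, -0.002], [-0.386, 0.923, 0.0], [0.002, 0.001, -1.0]]
contact_force: [0.2, 0.2, -1.6]
finger_gap: 0.0296
gripper_force: 25.0
```

```bash
cat >> h.py <<'E'
def fitcase(P,p0,rng=(25,25,6)):
    from scipy.optimize import differential_evolution
    w=P.reshape(-1,3); w=w[(w[:,2]<30)&(w[:,2]>-10)&(np.hypot(w[:,0]-p0[0],w[:,1]-p0[1])<230)]
    def cost(p):
        a=np.radians(p[2]);c,s=np.cos(a),np.sin(a);d=w[:,:2]-p[:2];x=c*d[:,0]+s*d[:,1];y=-s*d[:,0]+c*d[:,1]
        pred=np.where((abs(x)<32)&(abs(abs(abs(y)-55)-27.5)<17),8,np.where((abs(x)<52)&(abs(y)<115),22,0))
        pred=np.where((x<-52)&(x>-160)&(abs(y)<25),10,pred)
        m=(x<42)&(x>-100)&(abs(y)<150)
        return np.minimum(abs(w[m,2]-pred[m]),12).mean()
    r=differential_evolution(cost,[(p0[i]-rng[i],p0[i]+rng[i]) for i in range(3)],seed=1,maxiter=60); return r.x,r.fun
E
python3 - <<'E'
from h import *
plan()
im,d,c=cam('wrist'); cv2.imwrite('pics/w2.png',im); P=cloud(d,c)*1000; np.savez('w2.npz',P=P)
print(fitcase(P,np.load('case.npy')))
im,d,c=cam('top'); print(fitcase(np.load('top0.npz')['P']*1000,np.load('case.npy')))
E
```

```text
t 4.0 tcp [590.2 132.2 207.9] yaw 22.7 gap 29.6 F [ 0.2  0.2 -1.6]
(array([580.27600691, 110.54600148,  22.55631921]), np.float64(1.3185863974422871))
(array([580.31907371, 108.60733554,  22.30725376]), np.float64(2.0892322792873026))
```

View pics/w2.png

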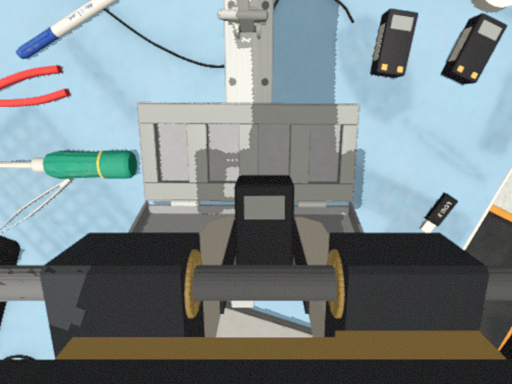

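The wrist view shows the four pockets at rows 125–180, columns 150–350, with the pack held squarely at (264,215). I'll check the pack's offset in the hand and plan the placing in pocket3.

```bash
cat >> h.py <<'E'
def held():
    o=monitor.get_obs(); im,d,c=cam('wrist'); P=cloud(d,c); L=(P-np.array(o['tcp_pos']))@np.array(o['tcp_rot'])*1000
    m=(abs(L[...,1])<13)&(L[...,0]>5)&(L[...,0]<50)&(L[...,2]>-14)&(L[...,2]<16); q=L[m]
    print('held n',len(q),'near end x',np.percentile(q[:,0],[50,90,97,99]).round(1),'top z',np.percentile(q[:,2],[2,10,50]).round(1))
    e=L[(abs(L[...,1])<25)&(L[...,0]>22)&(L[...,0]<45)&(L[...,2]>-14)&(L[...,2]<16)]; print('y range',np.percentile(e[:,1],[1,99]).round(1))
E
python3 - <<'E'
from h import *
np.save('case.npy',[580.3,109.8,22.5]); held()
for i in range(4): print(i,c2w([0,-82.5+55*i,8]).round(1))
p=c2w([0,82.5,0]); plan((p[0],p[1],130,22.5),(p[0],p[1],34))
E
```

```text
held n 2874 near end x [19.8 29.3 29.5 29.6] top z [-11.  -10.5  -9.6]
y range [-14.   14.8]
0 [611.9  33.6   8. ]
1 [590.8  84.4   8. ]
2 [569.8 135.2   8. ]
3 [548.7 186.    8. ]
t 4.2 tcp [590.8 131.7 208.4] yaw 22.7 gap 30.0 F [ 0.4 -0.4 -1.8]
(np.float64(548.72861682988), np.float64(186.02006143218114), 130, 22.5) xyz [0.072, 0.265, 0.313] turn 0.001
(np.float64(548.72861682988), np.float64(186.02006143218114), 34) xyz [-0.0, 0.0, 0.384] turn -0.0
```

Request:
carry_out(
  targets=[
    {"xyz":[0.072,0.265,0.313],"turn":0.001},
    {"xyz":[0.072,0.265,0.313],"turn":0.001},
    {"xyz":[0.072,0.265,0.313],"turn":0.001},
    {"xyz":[0.072,0.265,0.45],"turn":0.001},
    {"xyz":[0.072,0.265,0.6],"turn":0.001},
  ],
)

```text
t: 4.6
tcp_pos: [0.5496, 0.187, 0.0589]
tcp_rot: [[-0.924, -0.383, 0.003], [-0.383, 0.924, 0.002], [-0.003, 0.001, -1.0]]
contact_force: [1.5, 0.1, -2.4]
finger_gap: 0.0298
gripper_force: 25.0
```

Request:
carry_out(
  targets=[
    {"xyz":[0,0,0.02],"turn":0},
    {"xyz":[0,0,0.04],"turn":0},
    {"xyz":[0,0,0.04],"turn":0},
    {"xyz":[0,0,0.04],"turn":0},
    {"xyz":[0,0,0.04],"turn":0},
  ],
)

```text
t: 5.02
tcp_pos: [0.5508, 0.1846, 0.0505]
tcp_rot: [[-0.925, -0.38, 0.003], [-0.38, 0.925, 0.001], [-0.003, -0.0, -1.0]]
contact_force: [-0.3, 0.6, -0.1]
finger_gap: 0.0293
gripper_force: 25.0
```

```bash
python3 - <<'E'
from h import *
plan((548.7,186,40,22.5),(548.7,186,23.5,22.5))
E
```

```text
t 5.0 tcp [550.8 184.6  50.5] yaw 22.3 gap 29.3 F [-0.3  0.6 -0.1]
(548.7, 186, 40, 22.5) xyz [0.006, 0.008, 0.042] turn -0.001
(548.7, 186, 23.5, 22.5) xyz [-0.0, 0.0, 0.066] turn -0.0
```

Request:
carry_out(
  targets=[
    {"xyz":[0,0,0],"turn":0},
  ],
)

```text
t: 5.1
tcp_pos: [0.5507, 0.1845, 0.0504]
tcp_rot: [[-0.925, -0.379, 0.003], [-0.379, 0.925, 0.001], [-0.003, -0.0, -1.0]]
contact_force: [-0.1, 0.2, -1.7]
finger_gap: 0.0299
gripper_force: 25.0
```

Request:
carry_out(
  targets=[
    {"xyz":[0,0,0],"turn":0},
  ],
)

```text
t: 5.18
tcp_pos: [0.5504, 0.1844, 0.05]
tcp_rot: [[-0.925, -0.38, 0.002], [-0.38, 0.925, 0.001], [-0.002, -0.0, -1.0]]
contact_force: [-0.0, 0.6, -2.0]
finger_gap: 0.0298
gripper_force: 25.0
```

Request:
carry_out(
  targets=[
    {"xyz":[0,0,0],"turn":0},
  ],
)

```text
t: 5.27
tcp_pos: [0.5502, 0.1843, 0.0496]
tcp_rot: [[-0.925, -0.38, 0.001], [-0.38, 0.925, 0.0], [-0.001, -0.0, -1.0]]
contact_force: [-0.6, -0.3, -0.5]
finger_gap: 0.0295
gripper_force: 25.0
```

Request:
carry_out(
  targets=[
    {"xyz":[0,0,0],"turn":0},
  ],
)

```text
t: 5.35
tcp_pos: [0.5499, 0.1843, 0.0492]
tcp_rot: [[-0.925, -0.38, 0.001], [-0.38, 0.925, 0.0], [-0.001, -0.0, -1.0]]
contact_force: [0.6, -0.1, -0.8]
finger_gap: 0.0299
gripper_force: 25.0
```

Request:
carry_out(
  targets=[
    {"xyz":[0,0.007,0.02],"turn":0},
    {"xyz":[0,0.007,0.03],"turn":0},
    {"xyz":[0,0.007,0.04],"turn":0},
    {"xyz":[0,0.007,0.04],"turn":0},
    {"xyz":[0,0.007,0.04],"turn":0},
  ],
)

```text
t: 5.77
tcp_pos: [0.5488, 0.1859, 0.0383]
tcp_rot: [[-0.925, -0.38, -0.001], [-0.38, 0.925, -0.0], [0.001, -0.0, -1.0]]
contact_force: [0.4, -0.2, -1.6]
finger_gap: 0.0298
gripper_force: 25.0
```

Request:
carry_out(
  targets=[
    {"xyz":[0,0,0.01],"turn":0},
    {"xyz":[0,0,0.02],"turn":0},
    {"xyz":[0,0,0.03],"turn":0},
    {"xyz":[0,0,0.04],"turn":0},
    {"xyz":[0,0,0.05],"turn":0},
  ],
)

```text
t: 6.18
tcp_pos: [0.549, 0.186, 0.0259]
tcp_rot: [[-0.925, -0.38, -0.0], [-0.38, 0.925, -0.0], [0.0, -0.0, -1.0]]
contact_force: [-0.4, -0.2, -1.0]
finger_gap: 0.0298
gripper_force: 25.0
```

Request:
carry_out(
  targets=[
    {"xyz":[0,0,0.005],"turn":0},
    {"xyz":[0,0,0.01],"turn":0},
    {"xyz":[0,0,0.01],"turn":0},
    {"xyz":[0,0,0.01],"turn":0},
    {"xyz":[0,0,0.01],"turn":0},
  ],
)

```text
t: 6.6
tcp_pos: [0.5491, 0.186, 0.0238]
tcp_rot: [[-0.925, -0.38, 0.0], [-0.38, 0.925, 0.0], [-0.0, -0.0, -1.0]]
contact_force: [-0.4, -0.3, -0.8]
finger_gap: 0.0299
gripper_force: 25.0
```

Request:
carry_out(
  targets=[
    {"xyz":[0,0,0],"turn":0},
    {"xyz":[0,0,0],"turn":0},
    {"xyz":[0,0,0],"turn":0},
    {"xyz":[0,0,0],"turn":0},
    {"xyz":[0,0,0],"turn":0},
  ],
  jaw=-0.14,
)

```text
t: 7.02
tcp_pos: [0.5491, 0.186, 0.0238]
tcp_rot: [[-0.925, -0.38, 0.0], [-0.38, 0.925, 0.0], [-0.0, -0.0, -1.0]]
contact_force: [-0.0, 0.6, -1.0]
finger_gap: 0.0399
gripper_force: 0.0
```

Request:
carry_out(
  targets=[
    {"xyz":[0,0,-0.08],"turn":0},
    {"xyz":[0,0,-0.24],"turn":0},
    {"xyz":[0,0,-0.4],"turn":0},
    {"xyz":[0.1,0,-0.5],"turn":0},
    {"xyz":[0.2,0,-0.5],"turn":0},
  ],
)

```text
t: 7.43
tcp_pos: [0.5053, 0.1682, 0.1533]
tcp_rot: [[-0.925, -0.38, 0.008], [-0.38, 0.925, 0.003], [-0.009, 0.0, -1.0]]
contact_force: [0.2, 0.4, -0.9]
finger_gap: 0.0402
gripper_force: 0.0
```

```bash
python3 - <<'E'
from h import *
im,d,c=cam('top'); cv2.imwrite('pics/t2.png',im); P=cloud(d,c)*1000; packs(P)
L=w2c(P); m=(abs(L[...,0])<40)&(abs(L[...,1]-82.5)<22)&(L[...,2]>27)&(L[...,2]<45); q=L[m]
print('seated',len(q),cv2.minAreaRect(q[:,:2].astype(np.float32)),np.percentile(q[:,2],[5,50,95]))
plan((460,285,120,0),(394.5,282,60,0),(394.5,282,15.5,0))
E
```

```text
pack [420.9 203.1] size [59.9 30. ] yaw 14.5 px [249. 224.]
pack [394.3 281.1] size [29.6 57.4] yaw -1.0 px [211. 238.]
pack [314.9 167.9] size [30.2 60. ] yaw -4.9 px [267. 276.]Traceback (most recent call last):
  File "<stdin>", line 4, in <module>
    return _quantile_unchecked(
        a, q, axis, out, overwrite_input, method, keepdims, weights)
    return _ureduce(a,
                    func=_quantile_ureduce_func,
    ...<5 lines>...
                    overwrite_input=overwrite_input,
                    method=method)
    r = func(a, **kwargs)
    result = _quantile(arr,
                       quantiles=q,
    ...<2 lines>...
                       out=out,
                       weights=wgt)
    slices_having_nans = np.isnan(arr[-1, ...])
                                  ~~~^^^^^^^^^
IndexError: index -1 is out of bounds for axis 0 with size 0
```

Request:
carry_out(
  targets=[
    {"xyz":[0.113,0.295,0.05],"turn":0.128},
    {"xyz":[0.113,0.295,0.05],"turn":0.128},
    {"xyz":[0.226,0.59,0.3],"turn":0.128},
    {"xyz":[0.226,0.59,0.3],"turn":0.128},
    {"xyz":[0.226,0.59,0.3],"turn":0.128},
  ],
  jaw=0.1,
)

```text
t: 7.9
tcp_pos: [0.3909, 0.2845, 0.0717]
tcp_rot: [[-1.0, 0.01, -0.002], [0.01, 1.0, -0.0], [0.002, -0.0, -1.0]]
contact_force: [-0.4, -0.0, -0.5]
finger_gap: 0.0513
gripper_force: 0.0
```

Request:
carry_out(
  targets=[
    {"xyz":[0,0,0.05],"turn":0},
    {"xyz":[0,0,0.05],"turn":0},
    {"xyz":[0,0,0.05],"turn":0},
    {"xyz":[0,0,0.05],"turn":0},
    {"xyz":[0,0,0.05],"turn":0},
  ],
)

```text
t: 8.32
tcp_pos: [0.3953, 0.2816, 0.0619]
tcp_rot: [[-1.0, 0.014, 0.001], [0.014, 1.0, 0.001], [-0.001, 0.001, -1.0]]
contact_force: [-0.3, 0.9, 0.3]
finger_gap: 0.0513
gripper_force: 0.0
```

Request:
carry_out(
  targets=[
    {"xyz":[0,0,0.0],"turn":0},
    {"xyz":[0,0,0.0],"turn":0},
    {"xyz":[0,0,0],"turn":0},
    {"xyz":[0,0,0],"turn":0},
  ],
)

```text
t: 8.65
tcp_pos: [0.3947, 0.2818, 0.0615]
tcp_rot: [[-1.0, 0.013, 0.0], [0.013, 1.0, 0.0], [-0.0, 0.0, -1.0]]
contact_force: [-0.8, -0.5, -0.3]
finger_gap: 0.0511
gripper_force: 0.0
```

```bash
python3 - <<'E'
from h import *
im,d,c=cam('top'); cv2.imwrite('pics/t2.png',im); P=cloud(d,c)*1000; packs(P)
L=w2c(P); m=(abs(L[...,0])<40)&(abs(L[...,1]-82.5)<22)&(L[...,2]>27)&(L[...,2]<45); q=L[m]
print('seated',len(q))
if len(q): print(cv2.minAreaRect(q[:,:2].astype(np.float32)),np.percentile(q[:,2],[5,50,95]))
im,d,c=cam('wrist'); packs(cloud(d,c)*1000)
plan((394.6,282,15,-0.7))
E
```

```text
pack [314.8 168. ] size [30.2 60. ] yaw -5.0 px [267. 276.]
seated 409
((-0.8410091400146484, 81.59355926513672), (60.971580505371094, 29.88729476928711), 0.03917904943227768) [28.2740043  31.07640135 33.89658954]
pack [315.5 170.2] size [31.1 60.1] yaw -4.8 px [76. 84.]
pack [394.8 282.7] size [30. 60.] yaw -0.0 px [265. 208.]
t 8.8 tcp [394.6 281.9  61.3] yaw -0.7 gap 51.4 F [-0.4 -0.1  0.1]
(394.6, 282, 15, -0.7) xyz [0.0, 0.001, 0.185] turn -0.0
```

Request:
carry_out(
  targets=[
    {"xyz":[0,0,0.06],"turn":0},
    {"xyz":[0,0,0.12],"turn":0},
    {"xyz":[0,0,0.18],"turn":0},
    {"xyz":[0,0,0.184],"turn":0},
    {"xyz":[0,0,0.184],"turn":0},
  ],
)

```text
t: 9.17
tcp_pos: [0.394, 0.2816, 0.0147]
tcp_rot: [[-1.0, 0.012, -0.001], [0.012, 1.0, -0.001], [0.001, -0.001, -1.0]]
contact_force: [-0.3, -0.0, -0.3]
finger_gap: 0.0512
gripper_force: 0.0
```

Request:
carry_out(
  targets=[
    {"xyz":[0,0,0.002],"turn":0},
    {"xyz":[0,0,0.002],"turn":0},
    {"xyz":[0,0,0.002],"turn":0},
    {"xyz":[0,0,0.002],"turn":0},
  ],
)

```text
t: 9.5
tcp_pos: [0.3948, 0.2821, 0.0153]
tcp_rot: [[-1.0, 0.012, 0.001], [0.012, 1.0, 0.001], [-0.001, 0.001, -1.0]]
contact_force: [0.4, -0.6, 0.4]
finger_gap: 0.0507
gripper_force: 0.0
```

Request:
carry_out(
  targets=[
    {"xyz":[0,0,0],"turn":0},
    {"xyz":[0,0,0],"turn":0},
    {"xyz":[0,0,0],"turn":0},
    {"xyz":[0,0,0],"turn":0},
    {"xyz":[0,0,0],"turn":0},
  ],
  jaw=-1,
)

```text
t: 9.92
tcp_pos: [0.3945, 0.282, 0.0148]
tcp_rot: [[-1.0, 0.012, 0.0], [0.012, 1.0, 0.0], [-0.0, 0.0, -1.0]]
contact_force: [-0.4, -0.3, 2.7]
finger_gap: 0.0295
gripper_force: 25.0
```

Request:
carry_out(
  targets=[
    {"xyz":[0,0,0],"turn":0},
    {"xyz":[0,0,-0.1],"turn":0},
    {"xyz":[0,0,-0.2],"turn":0},
    {"xyz":[0,0,-0.35],"turn":0},
    {"xyz":[0,0,-0.5],"turn":0},
  ],
)

```text
t: 10.33
tcp_pos: [0.3936, 0.2813, 0.1404]
tcp_rot: [[-1.0, 0.012, -0.002], [0.012, 1.0, -0.002], [0.002, -0.002, -1.0]]
contact_force: [1.0, 0.4, -1.1]
finger_gap: 0.0295
gripper_force: 25.0
```

```bash
python3 - <<'E'
from h import *
held()
p=c2w([0,-27.5,0]); print(p); plan((394.6,282,140,-.7),(470,190,140,22.4),(p[0],p[1],140,22.4),(p[0],p[1],45))
E
```

```text
held n 2892 near end x [19.9 29.4 29.6 29.7] top z [-11.1 -10.6  -9.7]
y range [-14.1  14.6]
[590.82379439  84.39331286   0.        ]
t 10.4 tcp [395.9 283.  146.7] yaw -0.7 gap 29.6 F [1.  0.9 3.5]
(394.6, 282, 140, -0.7) xyz [0.005, -0.004, 0.027] turn -0.0
(470, 190, 140, 22.4) xyz [-0.306, -0.364, -0.0] turn -0.128
(np.float64(590.8237943900399), np.float64(84.39331285593961), 140, 22.4) xyz [-0.286, -0.575, -0.0] turn -0.0
(np.float64(590.8237943900399), np.float64(84.39331285593961), 45) xyz [-0.0, 0.0, 0.38] turn -0.0
```

Request:
carry_out(
  targets=[
    {"xyz":[-0.306,-0.364,0],"turn":-0.128},
    {"xyz":[-0.306,-0.364,0],"turn":-0.128},
    {"xyz":[-0.306,-0.364,0],"turn":-0.128},
    {"xyz":[-0.306,-0.364,0],"turn":-0.128},
    {"xyz":[-0.306,-0.364,0],"turn":-0.128},
  ],
)

```text
t: 10.8
tcp_pos: [0.471, 0.1873, 0.1392]
tcp_rot: [[-0.927, -0.376, -0.0], [-0.376, 0.927, -0.0], [0.0, -0.0, -1.0]]
contact_force: [0.5, 0.2, -0.9]
finger_gap: 0.0293
gripper_force: 25.0
```

Request:
carry_out(
  targets=[
    {"xyz":[-0.286,-0.575,0],"turn":0},
    {"xyz":[-0.286,-0.575,0],"turn":0},
    {"xyz":[-0.286,-0.575,0],"turn":0},
    {"xyz":[-0.286,-0.575,0],"turn":0},
    {"xyz":[-0.286,-0.575,0.05],"turn":0},
  ],
)

```text
t: 11.22
tcp_pos: [0.5964, 0.0796, 0.1282]
tcp_rot: [[-0.928, -0.372, 0.006], [-0.372, 0.928, -0.001], [-0.005, -0.004, -1.0]]
contact_force: [1.5, -0.3, -1.2]
finger_gap: 0.0298
gripper_force: 25.0
```

Request:
carry_out(
  targets=[
    {"xyz":[0,0,0.16],"turn":0},
    {"xyz":[0,0,0.3],"turn":0},
    {"xyz":[0,0,0.36],"turn":0},
    {"xyz":[0,0,0.36],"turn":0},
    {"xyz":[0,0,0.36],"turn":0},
  ],
)

```text
t: 11.63
tcp_pos: [0.5895, 0.0856, 0.0365]
tcp_rot: [[-0.925, -0.381, -0.002], [-0.381, 0.925, -0.0], [0.002, 0.001, -1.0]]
contact_force: [0.3, -0.7, -1.0]
finger_gap: 0.0296
gripper_force: 25.0
```

Request:
carry_out(
  targets=[
    {"xyz":[0,0,0],"turn":0},
    {"xyz":[0,0,0],"turn":0},
    {"xyz":[0,0,0],"turn":0},
    {"xyz":[0,0,0],"turn":0},
    {"xyz":[0,0,0],"turn":0},
  ],
)

```text
t: 12.05
tcp_pos: [0.5909, 0.0842, 0.038]
tcp_rot: [[-0.925, -0.38, 0.001], [-0.38, 0.925, 0.0], [-0.001, -0.0, -1.0]]
contact_force: [0.0, 0.5, -1.0]
finger_gap: 0.0297
gripper_force: 25.0
```

```bash
python3 - <<'E'
from h import *
plan((590.6,84.2,38,22.5))
E
```

```text
t 12.1 tcp [590.9  84.2  38. ] yaw 22.3 gap 29.7 F [ 0.   0.5 -1. ]
(590.6, 84.2, 38, 22.5) xyz [0.001, 0.001, -0.0] turn -0.001
```

Request:
carry_out(
  targets=[
    {"xyz":[0,0,0.015],"turn":0},
    {"xyz":[0,0,0.03],"turn":0},
    {"xyz":[0,0,0.04],"turn":0},
    {"xyz":[0,0,0.05],"turn":0},
    {"xyz":[0,0,0.058],"turn":0},
  ],
)

```text
t: 12.47
tcp_pos: [0.5896, 0.0836, 0.0225]
tcp_rot: [[-0.925, -0.38, -0.002], [-0.38, 0.925, -0.001], [0.002, -0.0, -1.0]]
contact_force: [-4.9, -2.0, 8.4]
finger_gap: 0.0297
gripper_force: 25.0
```

Request:
carry_out(
  targets=[
    {"xyz":[0,0,0],"turn":0},
    {"xyz":[0,0,0],"turn":0},
    {"xyz":[0,0,0],"turn":0},
  ],
)

```text
t: 12.72
tcp_pos: [0.5901, 0.0839, 0.0225]
tcp_rot: [[-0.925, -0.38, -0.001], [-0.38, 0.925, -0.001], [0.001, -0.0, -1.0]]
contact_force: [-1.8, 0.3, 4.3]
finger_gap: 0.0295
gripper_force: 25.0
```

Request:
carry_out(
  targets=[
    {"xyz":[0,0,0],"turn":0},
    {"xyz":[0,0,0],"turn":0},
    {"xyz":[0,0,0],"turn":0},
    {"xyz":[0,0,0],"turn":0},
  ],
  jaw=-0.14,
)

```text
t: 13.05
tcp_pos: [0.5908, 0.0843, 0.0226]
tcp_rot: [[-0.925, -0.38, 0.0], [-0.38, 0.925, 0.0], [-0.0, 0.0, -1.0]]
contact_force: [0.1, 0.2, 1.6]
finger_gap: 0.0396
gripper_force: 0.0
```

Request:
carry_out(
  targets=[
    {"xyz":[0,0,-0.08],"turn":0},
    {"xyz":[0,0,-0.24],"turn":0},
    {"xyz":[0,0,-0.4],"turn":0},
    {"xyz":[0,0,-0.48],"turn":0},
    {"xyz":[0,0,-0.48],"turn":0},
  ],
)

```text
t: 13.47
tcp_pos: [0.5931, 0.0848, 0.1475]
tcp_rot: [[-0.925, -0.38, 0.007], [-0.38, 0.925, 0.002], [-0.007, -0.001, -1.0]]
contact_force: [1.0, 0.9, 0.2]
finger_gap: 0.04
gripper_force: 0.0
```

```bash
python3 - <<'E'
from h import *
im,d,c=cam('wrist'); packs(cloud(d,c)*1000); im,d,c=cam('top'); packs(cloud(d,c)*1000)
plan((591,84.2,144,22.4),(500,170,140,22.4),(421.2,204,60,14.8))
E
```

```text
pack [421.6 204.5] size [60.8 31.5] yaw 14.1 px [477.  45.]
pack [420.9 203.1] size [60. 30.] yaw 14.7 px [249. 224.]
pack [314.9 167.9] size [30.1 60. ] yaw -4.9 px [267. 276.]
t 13.6 tcp [591.   84.1 143.4] yaw 22.3 gap 40.2 F [-0.1 -0.4  0.1]
(591, 84.2, 144, 22.4) xyz [-0.0, 0.0, -0.002] turn -0.0
(500, 170, 140, 22.4) xyz [0.206, 0.456, 0.016] turn -0.0
(421.2, 204, 60, 14.8) xyz [0.24, 0.246, 0.32] turn 0.042
```

Request:
carry_out(
  targets=[
    {"xyz":[0.206,0.456,0.016],"turn":0},
    {"xyz":[0.206,0.456,0.016],"turn":0},
    {"xyz":[0.206,0.456,0.016],"turn":0},
    {"xyz":[0.206,0.456,0.016],"turn":0},
    {"xyz":[0.206,0.456,0.016],"turn":0},
  ],
  jaw=0.1,
)

```text
t: 13.98
tcp_pos: [0.4973, 0.1718, 0.1374]
tcp_rot: [[-0.923, -0.385, -0.003], [-0.385, 0.923, -0.001], [0.003, 0.001, -1.0]]
contact_force: [0.3, -1.3, -0.6]
finger_gap: 0.0509
gripper_force: 0.0
```

Request:
carry_out(
  targets=[
    {"xyz":[0.24,0.246,0.32],"turn":0.042},
    {"xyz":[0.24,0.246,0.32],"turn":0.042},
    {"xyz":[0.24,0.246,0.32],"turn":0.042},
    {"xyz":[0.24,0.246,0.32],"turn":0.042},
    {"xyz":[0.24,0.246,0.32],"turn":0.042},
  ],
)

```text
t: 14.4
tcp_pos: [0.4197, 0.2036, 0.057]
tcp_rot: [[-0.966, -0.257, -0.003], [-0.257, 0.966, -0.003], [0.004, -0.002, -1.0]]
contact_force: [0.4, 0.0, -0.5]
finger_gap: 0.0515
gripper_force: 0.0
```

Request:
carry_out(
  targets=[
    {"xyz":[0,0,0],"turn":0},
    {"xyz":[0,0,0],"turn":0},
    {"xyz":[0,0,0],"turn":0},
    {"xyz":[0,0,0],"turn":0},
    {"xyz":[0,0,0],"turn":0},
  ],
)

```text
t: 14.82
tcp_pos: [0.4217, 0.2038, 0.0592]
tcp_rot: [[-0.967, -0.254, 0.001], [-0.254, 0.967, 0.001], [-0.001, 0.0, -1.0]]
contact_force: [-0.5, 0.5, 0.5]
finger_gap: 0.0511
gripper_force: 0.0
```

```bash
python3 - <<'E'
from h import *
im,d,c=cam('wrist'); packs(cloud(d,c)*1000)
plan((421.2,204,15,14.8))
E
```

```text
pack [421.3 204.8] size [59.8 30. ] yaw 14.9 px [265. 209.]
t 14.9 tcp [421.4 203.9  59.1] yaw 14.7 gap 51.3 F [-0.9  0.2 -0.2]
(421.2, 204, 15, 14.8) xyz [0.001, 0.001, 0.176] turn -0.001
```

Request:
carry_out(
  targets=[
    {"xyz":[0,0,0.06],"turn":0},
    {"xyz":[0,0,0.12],"turn":0},
    {"xyz":[0,0,0.175],"turn":0},
    {"xyz":[0,0,0.176],"turn":0},
    {"xyz":[0,0,0.176],"turn":0},
  ],
)

```text
t: 15.28
tcp_pos: [0.4205, 0.2039, 0.0144]
tcp_rot: [[-0.967, -0.255, -0.001], [-0.255, 0.967, -0.001], [0.001, -0.001, -1.0]]
contact_force: [-0.3, -0.5, -0.3]
finger_gap: 0.0511
gripper_force: 0.0
```

Request:
carry_out(
  targets=[
    {"xyz":[0,0,0],"turn":0},
    {"xyz":[0,0,0],"turn":0},
    {"xyz":[0,0,0],"turn":0},
  ],
)

```text
t: 15.53
tcp_pos: [0.4212, 0.2043, 0.0154]
tcp_rot: [[-0.967, -0.255, 0.001], [-0.255, 0.967, 0.001], [-0.001, 0.0, -1.0]]
contact_force: [-0.1, 0.3, 1.0]
finger_gap: 0.0506
gripper_force: 0.0
```

Request:
carry_out(
  targets=[
    {"xyz":[0,0,0],"turn":0},
    {"xyz":[0,0,0],"turn":0},
    {"xyz":[0,0,0],"turn":0},
    {"xyz":[0,0,0],"turn":0},
    {"xyz":[0,0,0],"turn":0},
  ],
  jaw=-1,
)

```text
t: 15.95
tcp_pos: [0.4209, 0.2042, 0.0148]
tcp_rot: [[-0.967, -0.255, 0.0], [-0.255, 0.967, 0.0], [-0.0, 0.0, -1.0]]
contact_force: [-0.1, 0.6, 3.9]
finger_gap: 0.0294
gripper_force: 25.0
```

Request:
carry_out(
  targets=[
    {"xyz":[0,0,0],"turn":0},
    {"xyz":[0,0,-0.1],"turn":0},
    {"xyz":[0,0,-0.2],"turn":0},
    {"xyz":[0,0,-0.35],"turn":0},
    {"xyz":[0,0,-0.5],"turn":0},
  ],
)

```text
t: 16.37
tcp_pos: [0.4198, 0.2037, 0.1404]
tcp_rot: [[-0.967, -0.255, -0.002], [-0.255, 0.967, -0.001], [0.003, -0.001, -1.0]]
contact_force: [1.5, 0.0, -1.5]
finger_gap: 0.0296
gripper_force: 25.0
```

```bash
python3 - <<'E'
from h import *
held()
p=c2w([0,-82.5,0]);plan((421.3,204,140,14.8),(510,110,145,22.4),(p[0],p[1],140,22.4),(p[0],p[1],45))
E
```

```text
held n 2876 near end x [19.8 29.  29.1 29.2] top z [-11.1 -10.6  -9.6]
y range [-14.   14.7]
t 16.4 tcp [422.1 205.  146.5] yaw 14.8 gap 29.5 F [1.8 0.6 2.7]
(421.3, 204, 140, 14.8) xyz [0.004, -0.003, 0.026] turn -0.0
(510, 110, 145, 22.4) xyz [-0.247, -0.454, -0.02] turn -0.042
(np.float64(611.8713831701199), np.float64(33.57993856781884), 140, 22.4) xyz [-0.26, -0.438, 0.02] turn -0.0
(np.float64(611.8713831701199), np.float64(33.57993856781884), 45) xyz [-0.0, 0.0, 0.38] turn -0.0
```

Request:
carry_out(
  targets=[
    {"xyz":[-0.247,-0.454,-0.02],"turn":-0.042},
    {"xyz":[-0.247,-0.454,-0.02],"turn":-0.042},
    {"xyz":[-0.247,-0.454,-0.02],"turn":-0.042},
    {"xyz":[-0.247,-0.454,-0.02],"turn":-0.042},
    {"xyz":[-0.247,-0.454,-0.02],"turn":-0.042},
  ],
)

```text
t: 16.83
tcp_pos: [0.5109, 0.1073, 0.1442]
tcp_rot: [[-0.927, -0.375, 0.0], [-0.375, 0.927, -0.001], [-0.0, -0.001, -1.0]]
contact_force: [-0.6, 0.8, -1.7]
finger_gap: 0.0296
gripper_force: 25.0
```

Request:
carry_out(
  targets=[
    {"xyz":[-0.26,-0.438,0.02],"turn":0},
    {"xyz":[-0.26,-0.438,0.02],"turn":0},
    {"xyz":[-0.26,-0.438,0.02],"turn":0},
    {"xyz":[-0.26,-0.438,0.02],"turn":0},
    {"xyz":[-0.26,-0.438,0.06],"turn":0},
  ],
)

```text
t: 17.25
tcp_pos: [0.6127, 0.0329, 0.1298]
tcp_rot: [[-0.926, -0.377, 0.002], [-0.377, 0.926, 0.0], [-0.002, -0.001, -1.0]]
contact_force: [-1.0, 0.2, -2.3]
finger_gap: 0.0297
gripper_force: 25.0
```

Request:
carry_out(
  targets=[
    {"xyz":[0,0,0.16],"turn":0},
    {"xyz":[0,0,0.3],"turn":0},
    {"xyz":[0,0,0.36],"turn":0},
    {"xyz":[0,0,0.36],"turn":0},
    {"xyz":[0,0,0.36],"turn":0},
  ],
)

```text
t: 17.67
tcp_pos: [0.6088, 0.0359, 0.0382]
tcp_rot: [[-0.924, -0.383, -0.004], [-0.383, 0.924, 0.001], [0.003, 0.002, -1.0]]
contact_force: [0.3, -0.3, 0.2]
finger_gap: 0.0294
gripper_force: 24.9
```

Request:
carry_out(
  targets=[
    {"xyz":[0,0,0],"turn":0},
    {"xyz":[0,0,0],"turn":0},
    {"xyz":[0,0,0],"turn":0},
    {"xyz":[0,0,0],"turn":0},
    {"xyz":[0,0,0],"turn":0},
  ],
)

```text
t: 18.08
tcp_pos: [0.6114, 0.0336, 0.0403]
tcp_rot: [[-0.925, -0.38, 0.001], [-0.38, 0.925, 0.0], [-0.001, -0.0, -1.0]]
contact_force: [0.5, -0.0, -1.0]
finger_gap: 0.0294
gripper_force: 24.9
```

```bash
python3 - <<'E'
from h import *
plan((611.4,33.5,24,22.5))
E
```

```text
t 18.1 tcp [611.4  33.6  40.3] yaw 22.3 gap 29.4 F [ 0.5 -0.  -1. ]
(611.4, 33.5, 24, 22.5) xyz [0.0, -0.0, 0.065] turn -0.001
```

Request:
carry_out(
  targets=[
    {"xyz":[0.002,0,0.012],"turn":0},
    {"xyz":[0.002,0,0.024],"turn":0},
    {"xyz":[0.002,0,0.036],"turn":0},
    {"xyz":[0.002,0,0.046],"turn":0},
    {"xyz":[0.002,0,0.056],"turn":0},
  ],
)

```text
t: 18.5
tcp_pos: [0.6106, 0.0334, 0.0252]
tcp_rot: [[-0.925, -0.38, -0.0], [-0.38, 0.925, -0.0], [0.0, 0.0, -1.0]]
contact_force: [-0.3, 0.9, -0.7]
finger_gap: 0.0298
gripper_force: 24.9
```

Request:
carry_out(
  targets=[
    {"xyz":[0,0,0.005],"turn":0},
    {"xyz":[0,0,0.01],"turn":0},
    {"xyz":[0,0,0.01],"turn":0},
    {"xyz":[0,0,0.01],"turn":0},
  ],
)

```text
t: 18.83
tcp_pos: [0.6107, 0.0334, 0.0231]
tcp_rot: [[-0.925, -0.38, -0.0], [-0.38, 0.925, -0.0], [0.0, -0.0, -1.0]]
contact_force: [0.1, 0.8, -0.7]
finger_gap: 0.0298
gripper_force: 24.9
```

Request:
carry_out(
  targets=[
    {"xyz":[0,0,0],"turn":0},
    {"xyz":[0,0,0],"turn":0},
    {"xyz":[0,0,0],"turn":0},
    {"xyz":[0,0,0],"turn":0},
  ],
  jaw=-0.14,
)

```text
t: 19.17
tcp_pos: [0.6108, 0.0334, 0.0234]
tcp_rot: [[-0.925, -0.38, 0.0], [-0.38, 0.925, 0.0], [-0.0, -0.0, -1.0]]
contact_force: [0.5, -0.1, -0.3]
finger_gap: 0.04
gripper_force: 0.0
```

Request:
carry_out(
  targets=[
    {"xyz":[0,0,-0.08],"turn":0},
    {"xyz":[0,0,-0.24],"turn":0},
    {"xyz":[0,0,-0.4],"turn":0},
    {"xyz":[0,0,-0.56],"turn":0},
    {"xyz":[0,0,-0.7],"turn":0},
  ],
)

```text
t: 19.58
tcp_pos: [0.6107, 0.0335, 0.2009]
tcp_rot: [[-0.925, -0.38, 0.001], [-0.38, 0.925, 0.0], [-0.001, -0.0, -1.0]]
contact_force: [1.2, 0.5, -0.5]
finger_gap: 0.0396
gripper_force: 0.0
```

Request:
carry_out(
  targets=[
    {"xyz":[-0.1,0.3,0],"turn":0},
    {"xyz":[-0.1,0.3,0],"turn":0},
    {"xyz":[-0.1,0.3,0],"turn":0},
    {"xyz":[-0.1,0.3,0],"turn":0},
    {"xyz":[-0.1,0.3,0],"turn":0},
  ],
)

```text
t: 20.0
tcp_pos: [0.6051, 0.1119, 0.1981]
tcp_rot: [[-0.925, -0.38, -0.0], [-0.38, 0.925, -0.001], [0.001, -0.001, -1.0]]
contact_force: [-0.3, -0.3, -0.6]
finger_gap: 0.0398
gripper_force: 0.0
```

```bash
python3 - <<'E'
from h import *
im,d,c=cam('wrist'); cv2.imwrite('pics/w3.png',im); P=cloud(d,c)*1000
plan(); L=w2c(P); np.savez('w3.npz',L=L)
for i in range(4):
    y0=-82.5+55*i; m=(abs(L[...,0])<40)&(abs(L[...,1]-y0)<22)&(L[...,2]>27)&(L[...,2]<45); q=L[m]
    if len(q)>100: r=cv2.minAreaRect(q[:,:2].astype(np.float32)); print(i,len(q),np.round(r[0],1),np.round(r[1],1),round(r[2],1),'z',np.percentile(q[:,2],[10,50,90]).round(1))
E
```

```text
t 20.1 tcp [605.2 111.  197.9] yaw 22.3 gap 40.4 F [-0.9 -1.  -1.3]
0 1778 [ -0.7 -81.4] [30.4 58.9] 90.0 z [31.2 32.4 33.4]
1 1735 [ -0.6 -27.4] [29.5 59. ] 89.7 z [31.4 32.4 33.4]
3 1788 [ 0.7 82.7] [59.  30.6] 0.1 z [31.  32.2 33.3]
```

View pics/w3.png

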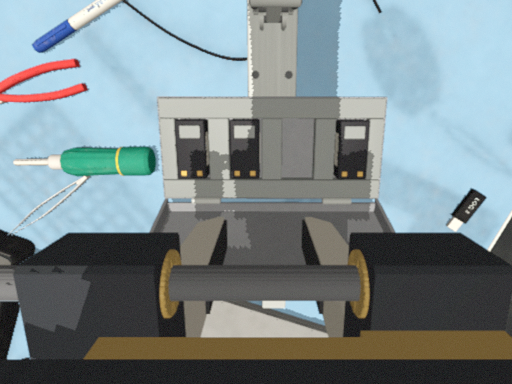

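All three packs are seated in pockets 0, 1 and 3, at (192,148), (243,148) and (352,148), each 10 mm proud. Next is the lid, from behind.

```bash
python3 - <<'E'
from h import *
o=monitor.get_obs(); c0=w2c(np.array(o['tcp_pos'])*1000); print('tcp in case',c0.round(1))
def rows(pts,start):
    for i in range(0,len(pts),5):
        print([[round(-(p[0]-start[0])/250,3),round((p[1]-start[1])/250,3),round(-(p[2]-start[2])/250,3)] for p in pts[i:i+5]]); start=pts[min(i+4,len(pts)-1)]
rows([(132,0,200)],c0)
pts=[]
for th in np.r_[106:0:-7,-1]:
    t=np.radians(th);s=85
    q=np.array([52-s*np.cos(t)+18*np.sin(t),22+s*np.sin(t)+18*np.cos(t)])
    pts.append((q[0]+10*min(1,np.sin(t)*3 if th<20 else 1),0,q[1]))
print(np.round(pts,0)[:,[0,2]].tolist())
print('to'); rows([(132,0,100)],(132,0,200)); rows(pts,(132,0,100))
L=w2c(np.load('top0.npz')['P']*1000); m=(abs(L[...,1])<110)&(L[...,0]>115)&(L[...,0]<200)&(L[...,2]>5); print('behind max z',L[m][:,2].max())
E
```

```text
tcp in case [ 23.5  -8.4 197.9]
[[np.float64(-0.434), np.float64(0.034), np.float64(-0.008)]]
[[103.0, 99.0], [93.0, 103.0], [83.0, 106.0], [73.0, 108.0], [62.0, 109.0], [51.0, 108.0], [41.0, 106.0], [31.0, 103.0], [21.0, 99.0], [12.0, 93.0], [4.0, 87.0], [-4.0, 79.0], [-10.0, 71.0], [-18.0, 61.0], [-25.0, 52.0], [-32.0, 41.0], [-34.0, 39.0]]
to
[[0.0, 0.0, 0.4]]
[[np.float64(0.117), 0.0, np.float64(0.005)], [np.float64(0.156), 0.0, np.float64(-0.013)], [np.float64(0.196), 0.0, np.float64(-0.025)], [np.float64(0.238), 0.0, np.float64(-0.033)], [np.float64(0.28), 0.0, np.float64(-0.036)]]
[[np.float64(0.042), 0.0, np.float64(0.003)], [np.float64(0.084), 0.0, np.float64(0.01)], [np.float64(0.125), 0.0, np.float64(0.023)], [np.float64(0.163), 0.0, np.float64(0.041)], [np.float64(0.199), 0.0, np.float64(0.063)]]
[[np.float64(0.033), 0.0, np.float64(0.026)], [np.float64(0.063), 0.0, np.float64(0.057)], [np.float64(0.089), 0.0, np.float64(0.09)], [np.float64(0.119), 0.0, np.float64(0.127)], [np.float64(0.15), 0.0, np.float64(0.166)]]
[[np.float64(0.027), 0.0, np.float64(0.041)], [np.float64(0.033), 0.0, np.float64(0.053)]]
behind max z 28.475969069736706
```

Request:
carry_out(
  targets=[
    {"xyz":[-0.434,0.034,-0.04],"turn":0},
    {"xyz":[-0.434,0.034,-0.04],"turn":0},
    {"xyz":[-0.434,0.034,-0.04],"turn":0},
    {"xyz":[-0.434,0.034,-0.04],"turn":0},
    {"xyz":[-0.434,0.034,-0.04],"turn":0},
  ],
  jaw=-1,
)

```text
t: 20.47
tcp_pos: [0.7031, 0.1602, 0.207]
tcp_rot: [[-0.926, -0.379, -0.001], [-0.379, 0.926, -0.001], [0.001, -0.0, -1.0]]
contact_force: [-0.6, -0.1, -0.2]
finger_gap: 0.0113
gripper_force: 0.0
```

Request:
carry_out(
  targets=[
    {"xyz":[0,0,0.1],"turn":0},
    {"xyz":[0,0,0.2],"turn":0},
    {"xyz":[0,0,0.3],"turn":0},
    {"xyz":[0,0,0.43],"turn":0},
    {"xyz":[0,0,0.43],"turn":0},
  ],
)

```text
t: 20.88
tcp_pos: [0.6983, 0.158, 0.0948]
tcp_rot: [[-0.925, -0.379, -0.009], [-0.379, 0.926, -0.004], [0.01, 0.0, -1.0]]
contact_force: [0.2, -1.2, -0.7]
finger_gap: 0.0007
gripper_force: 0.0
```

Request:
carry_out(
  targets=[
    {"xyz":[0,0,0],"turn":0},
    {"xyz":[0,0,0],"turn":0},
    {"xyz":[0,0,0],"turn":0},
  ],
)

```text
t: 21.13
tcp_pos: [0.7034, 0.1611, 0.103]
tcp_rot: [[-0.925, -0.379, 0.003], [-0.379, 0.925, 0.001], [-0.003, -0.0, -1.0]]
contact_force: [-0.1, 0.6, 1.2]
finger_gap: 0.0007
gripper_force: 0.0
```

```bash
python3 - <<'E'
from h import *
o=monitor.get_obs(); print('tcp in case',w2c(np.array(o['tcp_pos'])*1000).round(1),o['contact_force'],o['finger_gap'])
E
```

```text
tcp in case [133.4   0.3 103. ] [-0.10239717  0.61644861  1.16542621] 0.0006832763039830008
```

Good. Now I'll push the lid over along its arc.

Request:
carry_out(
  targets=[
    {"xyz":[0.05,0,0.01],"turn":0},
    {"xyz":[0.11,0,0.01],"turn":0},
    {"xyz":[0.15,0,-0.01],"turn":0},
    {"xyz":[0.19,0,-0.02],"turn":0},
    {"xyz":[0.23,0,-0.03],"turn":0},
  ],
)

```text
t: 21.55
tcp_pos: [0.6494, 0.1394, 0.1099]
tcp_rot: [[-0.925, -0.38, 0.002], [-0.38, 0.925, 0.0], [-0.002, -0.0, -1.0]]
contact_force: [0.9, -0.8, -0.4]
finger_gap: 0.0009
gripper_force: 0.5
```

Request:
carry_out(
  targets=[
    {"xyz":[0.05,0,0],"turn":0},
    {"xyz":[0.09,0,0],"turn":0},
    {"xyz":[0.13,0,0.01],"turn":0},
    {"xyz":[0.17,0,0.02],"turn":0},
    {"xyz":[0.21,0,0.04],"turn":0},
  ],
)

```text
t: 21.97
tcp_pos: [0.6001, 0.1192, 0.0985]
tcp_rot: [[-0.925, -0.38, 0.001], [-0.38, 0.925, 0.0], [-0.001, -0.0, -1.0]]
contact_force: [0.2, -0.4, 1.8]
finger_gap: 0.0007
gripper_force: 0.6
```

Request:
carry_out(
  targets=[
    {"xyz":[0,0,0],"turn":0},
    {"xyz":[0,0,0],"turn":0},
  ],
)

```text
t: 22.13
tcp_pos: [0.6, 0.1192, 0.0978]
tcp_rot: [[-0.925, -0.38, -0.001], [-0.38, 0.925, -0.001], [0.001, -0.0, -1.0]]
contact_force: [0.3, 0.2, 0.4]
finger_gap: 0.0005
gripper_force: 0.0
```

```bash
python3 - <<'E'
from h import *
o=monitor.get_obs(); print('tcp in case',w2c(np.array(o['tcp_pos'])*1000).round(1),o['contact_force'],o['finger_gap'])
im,d,c=cam('side'); L=w2c(cloud(d,c)*1000)
m=(abs(L[...,1])<112)&(abs(L[...,1])>30)&(L[...,0]>-60)&(L[...,0]<120)&(L[...,2]>35)&(L[...,2]<140)
q=L[m]; 
for z in range(40,140,12):
    k=q[abs(q[:,2]-z)<6]; print(z,len(k),np.percentile(k[:,0],[5,50,95]).round() if len(k) else '')
E
```

```text
tcp in case [21.7  1.1 97.8] [0.28642932 0.22767175 0.38947021] 0.0005169736404850021
40 288 [54. 59. 64.]
52 328 [44. 49. 54.]
64 340 [33. 38. 43.]
76 285 [23. 28. 33.]
88 210 [12. 17. 23.]
100 273 [-15.   4.  11.]
112 137 [-9. -3.  1.]
124 0 
136 0
```

Request:
carry_out(
  targets=[
    {"xyz":[0.035,0,0.022],"turn":0},
    {"xyz":[0.07,0,0.045],"turn":0},
    {"xyz":[0.1,0,0.077],"turn":0},
    {"xyz":[0.125,0,0.11],"turn":0},
    {"xyz":[0.155,0,0.147],"turn":0},
  ],
)

```text
t: 22.6
tcp_pos: [0.5641, 0.1045, 0.0608]
tcp_rot: [[-0.925, -0.38, 0.0], [-0.38, 0.925, 0.0], [-0.0, 0.0, -1.0]]
contact_force: [0.2, 0.1, -0.2]
finger_gap: 0.0008
gripper_force: 0.3
```

Request:
carry_out(
  targets=[
    {"xyz":[0.015,0,0.02],"turn":0},
    {"xyz":[0.03,0,0.04],"turn":0},
    {"xyz":[0.05,0,0.06],"turn":0},
    {"xyz":[0.06,0,0.075],"turn":0},
    {"xyz":[0.065,0,0.09],"turn":0},
  ],
)

```text
t: 23.02
tcp_pos: [0.5497, 0.0986, 0.0394]
tcp_rot: [[-0.925, -0.38, 0.001], [-0.38, 0.925, -0.0], [-0.0, -0.0, -1.0]]
contact_force: [-9.7, -2.3, 64.0]
finger_gap: 0.0003
gripper_force: 32.1
```

Request:
carry_out(
  targets=[
    {"xyz":[0,0,0],"turn":0},
    {"xyz":[0,0,0],"turn":0},
    {"xyz":[0,0,0],"turn":0},
  ],
)

```text
t: 23.27
tcp_pos: [0.5497, 0.0986, 0.0401]
tcp_rot: [[-0.925, -0.38, 0.001], [-0.38, 0.925, -0.0], [-0.0, -0.001, -1.0]]
contact_force: [-3.5, -0.7, 17.6]
finger_gap: 0.0003
gripper_force: 8.7
```

```bash
python3 - <<'E'
from h import *
o=monitor.get_obs(); print('tcp in case',w2c(np.array(o['tcp_pos'])*1000).round(1),o['contact_force'],o['finger_gap'])
im,d,c=cam('side'); cv2.imwrite('pics/s1.png',im); L=w2c(cloud(d,c)*1000)
for x in (-45,-20,0,20,40):
    k=L[(abs(L[...,0]-x)<6)&(abs(L[...,1]-75)<30)&(L[...,2]<140)]; print(x,np.median(k[:,2]).round(1))
m=(abs(L[...,1])<20)&(L[...,0]>-80)&(L[...,0]<-50)&(L[...,2]>25)&(L[...,2]<75);k=L[m];print('keeper',len(k),k.min(0).round(),k.max(0).round())
E
```

```text
tcp in case [-32.5   1.4  40.1] [-3.46948371 -0.67245908 17.62747879] 0.0003010932758896118
-45 39.5
-20 40.1
0 40.5
20 39.9
40 40.0
keeper 77 [-74. -10.  27.] [-50.  19.  44.]
```

The lid is shut flat at 40 mm. I'll lift off and look at the latch.

Request:
carry_out(
  targets=[
    {"xyz":[0,0,-0.1],"turn":0},
    {"xyz":[0,0,-0.25],"turn":0},
    {"xyz":[0,0,-0.4],"turn":0},
    {"xyz":[0,0,-0.55],"turn":0},
    {"xyz":[0.1,0,-0.6],"turn":0},
  ],
)

```text
t: 23.73
tcp_pos: [0.5319, 0.0916, 0.1938]
tcp_rot: [[-0.925, -0.381, 0.01], [-0.381, 0.925, 0.003], [-0.01, -0.0, -1.0]]
contact_force: [1.1, 0.5, 1.4]
finger_gap: 0.0007
gripper_force: 0.0
```

Request:
carry_out(
  targets=[
    {"xyz":[0,0,0],"turn":0},
    {"xyz":[0,0,0],"turn":0},
    {"xyz":[0,0,0],"turn":0},
    {"xyz":[0,0,0],"turn":0},
    {"xyz":[0,0,0],"turn":0},
  ],
  jaw=-0.4,
)

```text
t: 24.15
tcp_pos: [0.5268, 0.0894, 0.1878]
tcp_rot: [[-0.925, -0.38, -0.001], [-0.38, 0.925, -0.0], [0.001, 0.001, -1.0]]
contact_force: [0.1, -0.2, 0.4]
finger_gap: 0.0268
gripper_force: 0.0
```

```bash
cat >> h.py <<'E'
def cpos():
    o=monitor.get_obs(); print('t %.1f case tcp %s yaw %.1f gap %.1f F %s'%(o['t'],w2c(np.array(o['tcp_pos'])*1000).round(1),yaw(o['tcp_rot']),o['finger_gap']*1000,np.round(o['contact_force'],1)))
def latch(L,ys=(-20,20)):
    m=(L[...,1]>ys[0])&(L[...,1]<ys[1])&(L[...,0]>-190)&(L[...,0]<-50)&(L[...,2]>16)&(L[...,2]<125); q=L[m]
    for z in range(20,125,6):
        k=q[abs(q[:,2]-z)<3]
        if len(k)>3: print(z,len(k),'x',np.percentile(k[:,0],[2,50,98]).round(),'y',np.percentile(k[:,1],[2,50,98]).round())
E
python3 - <<'E'
from h import *
cpos()
im,d,c=cam('wrist'); cv2.imwrite('pics/w4.png',im); L=w2c(cloud(d,c)*1000); np.savez('w4.npz',L=L); latch(L,(-30,30))
print('lid front x', [np.percentile(L[(abs(L[...,2]-40)<2)&(abs(abs(L[...,1])-60)<40)][:,0],p).round(1) for p in (1,3)])
k=L[(abs(L[...,2]-40)<4)&(L[...,0]>-80)&(L[...,0]<-56)&(abs(L[...,1])<20)];print('keeper y',np.percentile(k[:,1],[2,98]),'x',k[:,0].min())
for n in ['side','top']:
    im,d,c=cam(n); print(n);latch(w2c(cloud(d,c)*1000),(-30,30))
    if n=='side':
        cv2.imwrite('pics/s2.png',cv2.resize(im[110:230,180:310],None,fx=4,fy=4,interpolation=2))
E
```

```text
t 24.1 case tcp [-57.2   1.6 187.8] yaw 22.3 gap 26.8 F [ 0.1 -0.2  0.4]
20 76 x [-53. -52. -51.] y [-29. -10.  29.]
26 40 x [-53. -51. -51.] y [-28.   1.  29.]
32 367 x [-73. -59. -51.] y [-25.   1.  25.]
38 225 x [-119.  -51.  -50.] y [-27.  -0.  27.]
44 187 x [-131. -126.  -51.] y [-16.   2.  19.]
50 16 x [-129. -127. -126.] y [-16. -12.  18.]
56 16 x [-126. -126. -124.] y [-15.   1.  18.]
62 13 x [-125. -125. -123.] y [-16.  14.  18.]
68 15 x [-124. -124. -123.] y [-16. -12.  18.]
74 16 x [-124. -123. -121.] y [-15.   1.  18.]
80 6 x [-122. -122. -120.] y [-16.  12.  16.]
86 109 x [-125. -122. -120.] y [-14.   7.  17.]
92 30 x [-123. -120. -118.] y [-16.   9.  19.]
98 25 x [-120. -119. -118.] y [-17. -12.  18.]
104 49 x [-119. -115. -111.] y [-18.  -0.  20.]
110 690 x [-140. -116. -111.] y [-16.   1.  18.]
116 318 x [-140. -134. -128.] y [-5.  1.  7.]
lid front x [np.float64(-51.0), np.float64(-50.2)]
keeper y [-7.75830419  9.43482188] x -73.21161488943898
side
20 13 x [-126. -120. -116.] y [-10.  -7.  13.]
26 20 x [-128. -119. -116.] y [-11.  12.  16.]
32 69 x [-125.  -70.  -56.
[... 577 characters left out ...]
7.  20.]
110 75 x [-141. -120. -112.] y [-14.   4.  19.]
116 22 x [-139. -135. -130.] y [-6.  1.  7.]
top
32 34 x [-126.  -67.  -59.] y [-9.  4. 12.]
38 10 x [-130.  -74.  -67.] y [-5.  6. 16.]
44 38 x [-130. -127.  -71.] y [-8.  2. 17.]
56 4 x [-127. -126. -124.] y [ 6. 16. 17.]
62 4 x [-127. -126. -125.] y [-14.  10.  16.]
74 7 x [-127. -124. -121.] y [-15.  10.  16.]
80 5 x [-126. -123. -122.] y [-16.   5.  17.]
86 18 x [-126. -123. -120.] y [-16.   5.  15.]
92 13 x [-125. -121. -116.] y [-17.   9.  19.]
98 5 x [-121. -120. -119.] y [-17.  15.  18.]
104 16 x [-133. -118. -113.] y [-13.   7.  18.]
110 101 x [-141. -118. -113.] y [-17.   0.  16.]
116 36 x [-141. -135. -131.] y [-6. -0.  6.]
```

View pics/w4.png

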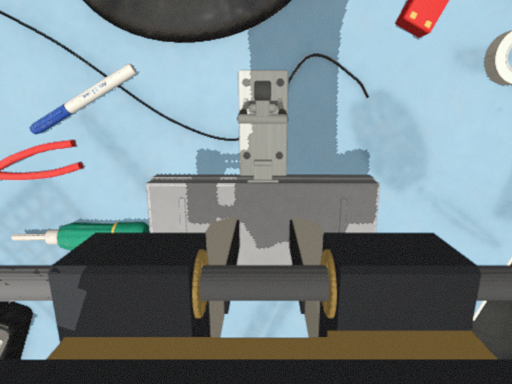

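The latch has the lever upright. The knob is at case (-134.5, 1, 110.5), the bar at (-115, 1, 107), and the keeper is free. The monitor stands near the latch, so I'll check the arm's clearance before moving.

```bash
python3 - <<'E'
from h import *
a,d,c=cam('side'); b,d2,c2=cam('top'); cv2.imwrite('pics/st.png',cv2.resize(np.hstack([a,b]),(800,300),interpolation=cv2.INTER_AREA))
print(np.round(monitor.get_obs()['q'],1))
P0=np.load('top0.npz')['P'].reshape(-1,3)*1000
P0=np.r_[P0,np.load('side0.npz')['P'].reshape(-1,3)*1000]
u=np.array([.925,.38])  # case x
L=w2c(P0); k=L[(L[:,2]>60)&(L[:,2]<600)&(L[:,0]>-420)&(L[:,0]<-150)&(abs(L[:,1])<230)]
for z in range(80,480,40):
    for y in (-150,-90,0,90,150):
        s=k[(abs(k[:,2]-z)<20)&(abs(k[:,1]-y)<30)]
        print(int(s[:,0].max()) if len(s)>5 else '-',end=' ')
    print(' z',z)
E
```

```text
[ -2.   24.6 -18.7 117.5  12.   39.7  83.9]
-243 -254 -267 -280 -289  z 80
-247 -256 -269 -282 -292  z 120
-247 -256 -269 -282 -291  z 160
-247 -255 -268 -282 -290  z 200
-246 -256 -269 -282 -291  z 240
-246 -255 -269 -281 -291  z 280
-246 -255 -268 -282 -291  z 320
-248 -256 -268 -281 -291  z 360
-250 -254 -267 -281 -289  z 400
- - - - -  z 440
```

View pics/st.png

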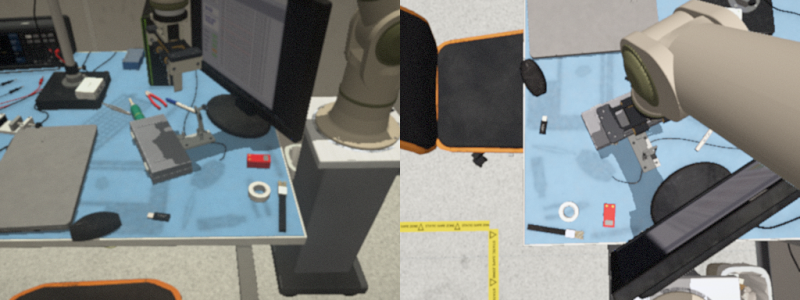

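The forearm runs steeply over and beside the monitor, and the screen lies at case x of about -260, so the knob position clears by roughly 35 mm. I'll approach the knob.

Request:
carry_out(
  targets=[
    {"xyz":[0.1,0,0],"turn":0},
    {"xyz":[0.2,0,0],"turn":0},
    {"xyz":[0.31,0,0.05],"turn":0},
    {"xyz":[0.31,0,0.1],"turn":0},
    {"xyz":[0.31,0,0.17],"turn":0},
  ],
)

```text
t: 24.82
tcp_pos: [0.4543, 0.059, 0.1469]
tcp_rot: [[-0.925, -0.379, 0.001], [-0.379, 0.925, -0.0], [-0.001, -0.001, -1.0]]
contact_force: [1.1, 0.6, 0.4]
finger_gap: 0.0277
gripper_force: 0.0
```

Request:
carry_out(
  targets=[
    {"xyz":[0,0,0],"turn":0},
    {"xyz":[0,0,0],"turn":0},
    {"xyz":[0,0,0],"turn":0},
    {"xyz":[0,0,0],"turn":0},
    {"xyz":[0,0,0],"turn":0},
  ],
)

```text
t: 25.23
tcp_pos: [0.4555, 0.0599, 0.147]
tcp_rot: [[-0.925, -0.38, 0.001], [-0.38, 0.925, 0.0], [-0.001, -0.0, -1.0]]
contact_force: [0.5, 0.9, 0.2]
finger_gap: 0.0278
gripper_force: 0.0
```

```bash
python3 - <<'E'
from h import *
cpos(); print(np.round(monitor.get_obs()['q'],1))
im,d,c=cam('wrist'); L=w2c(cloud(d,c)*1000)
k=L[(L[...,2]>112)&(L[...,2]<121)&(abs(L[...,1])<20)&(L[...,0]<-120)&(L[...,0]>-150)]; print('knob top',len(k),np.percentile(k,[3,50,97],axis=0).round(1).tolist())
E
```

```text
t 25.2 case tcp [-134.4    1.6  147. ] yaw 22.3 gap 27.8 F [0.5 0.9 0.2]
[ -1.5  23.7 -17.5 128.9  14.4  29.1  82.1]
knob top 378 [[-140.7, -4.5, 112.4], [-135.7, 1.2, 116.0], [-128.0, 6.8, 117.9]]
```

Request:
carry_out(
  targets=[
    {"xyz":[0,-0.002,0.05],"turn":0},
    {"xyz":[0,-0.002,0.1],"turn":0},
    {"xyz":[0,-0.002,0.14],"turn":0},
    {"xyz":[0,-0.002,0.176],"turn":0},
    {"xyz":[0,-0.002,0.176],"turn":0},
  ],
)

```text
t: 25.7
tcp_pos: [0.4548, 0.0592, 0.1014]
tcp_rot: [[-0.925, -0.38, -0.002], [-0.38, 0.925, -0.0], [0.002, 0.0, -1.0]]
contact_force: [-0.3, 0.5, 0.3]
finger_gap: 0.0278
gripper_force: 0.0
```

Request:
carry_out(
  targets=[
    {"xyz":[0,0,0],"turn":0},
    {"xyz":[0,0,0],"turn":0},
    {"xyz":[0,0,0],"turn":0},
    {"xyz":[0,0,0],"turn":0},
    {"xyz":[0,0,0],"turn":0},
  ],
)

```text
t: 26.12
tcp_pos: [0.4555, 0.0592, 0.1028]
tcp_rot: [[-0.925, -0.38, 0.001], [-0.38, 0.925, 0.0], [-0.001, -0.0, -1.0]]
contact_force: [-0.1, -0.1, -0.0]
finger_gap: 0.0278
gripper_force: 0.0
```

Request:
carry_out(
  targets=[
    {"xyz":[0,0,0],"turn":0},
    {"xyz":[0,0,0],"turn":0},
    {"xyz":[0,0,0],"turn":0},
    {"xyz":[0,0,0],"turn":0},
    {"xyz":[0,0,0],"turn":0},
  ],
  jaw=-1,
  grip_force=12,
)

```text
t: 26.53
tcp_pos: [0.4554, 0.059, 0.1025]
tcp_rot: [[-0.925, -0.38, 0.0], [-0.38, 0.925, -0.0], [-0.0, -0.0, -1.0]]
contact_force: [0.5, -1.9, 1.7]
finger_gap: 0.0119
gripper_force: 12.0
```

```bash
python3 - <<'E'
from h import *
cpos()
C=np.array([-126.2,42.]); R=np.hypot(65.5,20); off=np.degrees(np.arctan2(20,65.5))
pts=[C+R*np.array([np.cos(np.radians(b)),np.sin(np.radians(b))]) for b in np.arange(80.2,-8,-6)+off]
p0=pts[0]
for i in range(0,len(pts)-1,5):
    s=pts[i]; print([[round(-(p[0]-s[0])/250,3),0,round(-(p[1]-s[1])/250,3)] for p in pts[i+1:i+6]])
print(np.round(pts,1).tolist())
E
```

```text
t 26.5 case tcp [-134.9    0.9  102.5] yaw 22.3 gap 11.9 F [ 0.5 -1.9  1.7]
[[np.float64(-0.029), 0, np.float64(-0.002)], [np.float64(-0.057), 0, np.float64(-0.001)], [np.float64(-0.086), 0, np.float64(0.003)], [np.float64(-0.114), 0, np.float64(0.01)], [np.float64(-0.14), 0, np.float64(0.019)]]
[[np.float64(-0.026), 0, np.float64(0.012)], [np.float64(-0.05), 0, np.float64(0.028)], [np.float64(-0.073), 0, np.float64(0.045)], [np.float64(-0.094), 0, np.float64(0.065)], [np.float64(-0.112), 0, np.float64(0.087)]]
[[np.float64(-0.016), 0, np.float64(0.024)], [np.float64(-0.03), 0, np.float64(0.049)], [np.float64(-0.04), 0, np.float64(0.076)], [np.float64(-0.048), 0, np.float64(0.103)]]
[[-134.8, 109.9], [-127.6, 110.5], [-120.4, 110.2], [-113.3, 109.3], [-106.4, 107.6], [-99.6, 105.1], [-93.2, 102.0], [-87.1, 98.2], [-81.4, 93.8], [-76.3, 88.9], [-71.6, 83.4], [-67.6, 77.5], [-64.2, 71.1], [-61.5, 64.5], [-59.5, 57.6]]
```

Request:
carry_out(
  targets=[
    {"xyz":[-0.029,0,-0.002],"turn":0},
    {"xyz":[-0.057,0,-0.001],"turn":0},
    {"xyz":[-0.086,0,0.003],"turn":0},
    {"xyz":[-0.114,0,0.01],"turn":0},
    {"xyz":[-0.14,0,0.019],"turn":0},
  ],
)

```text
t: 26.95
tcp_pos: [0.4884, 0.0727, 0.0974]
tcp_rot: [[-0.925, -0.38, -0.0], [-0.38, 0.925, -0.0], [0.0, -0.0, -1.0]]
contact_force: [-0.1, -3.3, -2.0]
finger_gap: 0.0116
gripper_force: 12.0
```

Request:
carry_out(
  targets=[
    {"xyz":[-0.026,0,0.012],"turn":0},
    {"xyz":[-0.05,0,0.028],"turn":0},
    {"xyz":[-0.073,0,0.045],"turn":0},
    {"xyz":[-0.094,0,0.065],"turn":0},
    {"xyz":[-0.112,0,0.087],"turn":0},
  ],
)

```text
t: 27.37
tcp_pos: [0.5143, 0.0834, 0.0754]
tcp_rot: [[-0.925, -0.38, 0.001], [-0.38, 0.925, 0.0], [-0.001, -0.0, -1.0]]
contact_force: [0.4, -3.3, 1.1]
finger_gap: 0.0116
gripper_force: 12.0
```

Request:
carry_out(
  targets=[
    {"xyz":[-0.008,0,0.012],"turn":0},
    {"xyz":[-0.016,0,0.024],"turn":0},
    {"xyz":[-0.016,0,0.024],"turn":0},
    {"xyz":[-0.016,0,0.024],"turn":0},
    {"xyz":[-0.016,0,0.024],"turn":0},
  ],
)

```text
t: 27.78
tcp_pos: [0.5174, 0.0848, 0.0701]
tcp_rot: [[-0.925, -0.38, 0.001], [-0.38, 0.925, 0.0], [-0.001, -0.0, -1.0]]
contact_force: [2.8, -2.8, -1.0]
finger_gap: 0.0117
gripper_force: 12.0
```

```bash
python3 - <<'E'
from h import *
cpos()
im,d,c=cam('side'); L=w2c(cloud(d,c)*1000); latch(L,(-30,30))
cv2.imwrite('pics/s3.png',cv2.resize(im[120:230,180:300],None,fx=5,fy=5,interpolation=2))
E
```

```text
t 27.8 case tcp [-67.6   0.9  70.1] yaw 22.3 gap 11.7 F [ 2.8 -2.8 -1. ]
20 11 x [-126. -120. -116.] y [-9. 11. 13.]
26 14 x [-126. -121. -116.] y [-8. 12. 14.]
32 66 x [-128.  -68.  -56.] y [-9.  4. 14.]
38 48 x [-129.  -94.  -51.] y [-23.   7.  27.]
44 48 x [-130. -122.  -69.] y [-15.   7.  18.]
50 48 x [-124. -106.  -85.] y [-16.   8.  20.]
56 41 x [-125.  -88.  -63.] y [-14.  16.  20.]
62 46 x [-125.  -65.  -61.] y [-16.   7.  19.]
68 11 x [-125. -122.  -60.] y [-9.  6.  9.]
74 21 x [-125.  -64.  -60.] y [-15.   2.  15.]
80 39 x [-126.  -70.  -59.] y [-13.   9.  21.]
86 52 x [-126.  -71.  -59.] y [-16.  12.  23.]
92 27 x [-99. -65. -59.] y [-17.  20.  24.]
98 29 x [-77. -64. -59.] y [-16.  21.  24.]
104 24 x [-77. -65. -59.] y [-15.  22.  24.]
110 8 x [-67. -60. -59.] y [-21. -10.  19.]
116 6 x [-60. -60. -60.] y [-18. -13.  -7.]
```

View pics/s3.png

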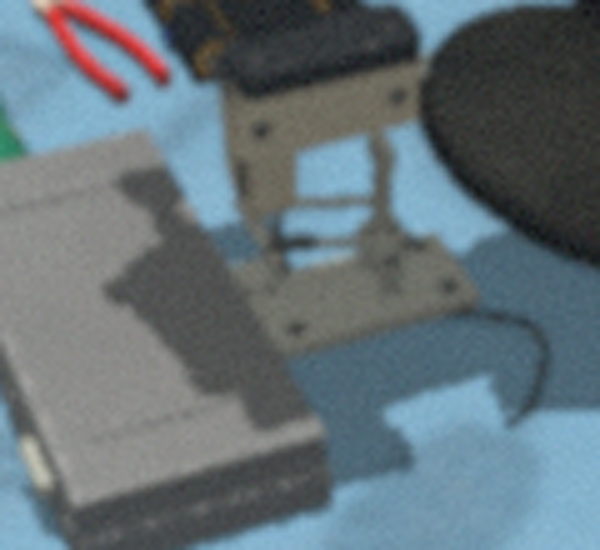

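The crop shows the bail swung down toward the keeper with the lever still upright at about (385,150). I'll lower the bar into the keeper.

Request:
carry_out(
  targets=[
    {"xyz":[-0.008,0,0.014],"turn":0},
    {"xyz":[-0.015,0,0.028],"turn":0},
    {"xyz":[-0.021,0,0.042],"turn":0},
    {"xyz":[-0.025,0,0.054],"turn":0},
    {"xyz":[-0.029,0,0.066],"turn":0},
  ],
)

```text
t: 28.25
tcp_pos: [0.524, 0.0874, 0.053]
tcp_rot: [[-0.925, -0.38, -0.0], [-0.38, 0.925, -0.0], [0.0, -0.0, -1.0]]
contact_force: [1.8, -3.8, 0.6]
finger_gap: 0.0118
gripper_force: 12.0
```

Request:
carry_out(
  targets=[
    {"xyz":[-0.003,0,0.008],"turn":0},
    {"xyz":[-0.004,0,0.016],"turn":0},
    {"xyz":[-0.004,0,0.02],"turn":0},
    {"xyz":[-0.004,0,0.02],"turn":0},
    {"xyz":[-0.004,0,0.02],"turn":0},
  ],
)

```text
t: 28.67
tcp_pos: [0.5249, 0.0878, 0.0484]
tcp_rot: [[-0.925, -0.38, 0.0], [-0.38, 0.925, 0.0], [-0.0, -0.0, -1.0]]
contact_force: [2.8, -4.4, 0.9]
finger_gap: 0.0119
gripper_force: 12.0
```

```bash
python3 - <<'E'
from h import *
cpos()
E
```

```text
t 28.7 case tcp [-59.6   0.9  48.4] yaw 22.3 gap 11.9 F [ 2.8 -4.4  0.9]
```

Request:
carry_out(
  targets=[
    {"xyz":[0,0,0.003],"turn":0},
    {"xyz":[0,0,0.003],"turn":0},
    {"xyz":[0,0,0.003],"turn":0},
    {"xyz":[0,0,0.003],"turn":0},
    {"xyz":[0,0,0.003],"turn":0},
  ],
)

```text
t: 29.08
tcp_pos: [0.525, 0.0879, 0.0478]
tcp_rot: [[-0.925, -0.38, 0.0], [-0.38, 0.925, 0.0], [-0.0, -0.0, -1.0]]
contact_force: [3.0, -3.0, 0.2]
finger_gap: 0.0119
gripper_force: 12.0
```

Request:
carry_out(
  targets=[
    {"xyz":[0.004,0,0],"turn":0},
    {"xyz":[0.008,0,0],"turn":0},
    {"xyz":[0.012,0,0],"turn":0},
    {"xyz":[0.015,0,0],"turn":0},
    {"xyz":[0.015,0,0],"turn":0},
  ],
)

```text
t: 29.5
tcp_pos: [0.5236, 0.0874, 0.0483]
tcp_rot: [[-0.925, -0.38, 0.004], [-0.38, 0.925, 0.002], [-0.005, 0.0, -1.0]]
contact_force: [7.4, -2.5, 1.0]
finger_gap: 0.0122
gripper_force: 12.0
```

```bash
python3 - <<'E'
from h import *
cpos()
im,d,c=cam('side'); L=w2c(cloud(d,c)*1000); latch(L,(-30,30))
E
```

```text
t 29.5 case tcp [-61.    1.   48.3] yaw 22.3 gap 12.2 F [ 7.4 -2.5  1. ]
20 12 x [-127. -121. -117.] y [-6. 13. 15.]
26 17 x [-127. -119. -116.] y [-11.  11.  14.]
32 45 x [-129. -116.  -56.] y [-12.   4.  16.]
38 112 x [-127.  -84.  -50.] y [-17.  13.  23.]
44 91 x [-131. -114.  -51.] y [-17.   8.  19.]
50 22 x [-127. -121.  -53.] y [-11.   5.  15.]
56 27 x [-127.  -62.  -53.] y [-18.   4.  21.]
62 40 x [-129.  -62.  -52.] y [-12.  17.  23.]
68 36 x [-128.  -59.  -52.] y [-14.  20.  23.]
74 26 x [-99. -59. -53.] y [-14.  21.  24.]
80 23 x [-130.  -59.  -53.] y [-18.  21.  24.]
86 9 x [-131.  -54.  -52.] y [-20.  -4.  23.]
92 4 x [-53. -53. -53.] y [-17. -14. -10.]
```

Request:
carry_out(
  targets=[
    {"xyz":[0.004,0,0],"turn":0},
    {"xyz":[0.008,0,0],"turn":0},
    {"xyz":[0.008,0,0],"turn":0},
    {"xyz":[0.008,0,0],"turn":0},
    {"xyz":[0.008,0,0],"turn":0},
  ],
)

```text
t: 29.97
tcp_pos: [0.5221, 0.0867, 0.0483]
tcp_rot: [[-0.925, -0.38, 0.005], [-0.38, 0.925, 0.002], [-0.005, 0.0, -1.0]]
contact_force: [7.8, -2.5, 0.3]
finger_gap: 0.012
gripper_force: 12.0
```

```bash
python3 - <<'E'
from h import *
cpos()
E
```

```text
t 30.0 case tcp [-62.6   1.   48.3] yaw 22.3 gap 12.0 F [ 7.8 -2.5  0.3]
```

Request:
carry_out(
  targets=[
    {"xyz":[0.006,0,0],"turn":0},
    {"xyz":[0.006,0,0],"turn":0},
    {"xyz":[0.006,0,0],"turn":0},
    {"xyz":[0.006,0,0],"turn":0},
    {"xyz":[0.006,0,0],"turn":0},
  ],
)

```text
t: 30.38
tcp_pos: [0.5208, 0.0862, 0.0483]
tcp_rot: [[-0.925, -0.38, 0.005], [-0.38, 0.925, 0.002], [-0.005, 0.0, -1.0]]
contact_force: [8.2, -2.3, 0.7]
finger_gap: 0.0118
gripper_force: 12.0
```

Request:
carry_out(
  targets=[
    {"xyz":[0,0,0],"turn":0},
    {"xyz":[0,0,0],"turn":0},
    {"xyz":[0,0,0],"turn":0},
  ],
)

```text
t: 30.63
tcp_pos: [0.5208, 0.0862, 0.0483]
tcp_rot: [[-0.925, -0.38, 0.005], [-0.38, 0.925, 0.002], [-0.005, 0.0, -1.0]]
contact_force: [7.9, -2.7, 0.6]
finger_gap: 0.012
gripper_force: 12.0
```

```bash
python3 - <<'E'
from h import *
cpos()
im,d,c=cam('side'); L=w2c(cloud(d,c)*1000)
k=L[(L[...,2]>60)&(L[...,2]<100)&(L[...,0]<-105)&(L[...,0]>-180)&(abs(L[...,1])<20)]
for z in range(60,95,6):
    s=k[abs(k[:,2]-z)<3]; 
    if len(s): print(z,len(s),np.median(s[:,0]).round(1))
E
```

```text
t 30.6 case tcp [-64.    1.   48.3] yaw 22.3 gap 12.0 F [ 7.9 -2.7  0.6]
60 8 -131.6
66 8 -134.0
72 4 -136.6
78 12 -138.1
84 14 -140.2
```

The bar sits just behind the lip and the lever leans at about 1.25 rad. I'll release, lift, and go behind the lever with closed fingers.

Request:
carry_out(
  targets=[
    {"xyz":[0,0,0],"turn":0},
    {"xyz":[0,0,0],"turn":0},
    {"xyz":[0,0,0],"turn":0},
    {"xyz":[0,0,0],"turn":0},
    {"xyz":[0,0,0],"turn":0},
  ],
  jaw=-0.45,
)

```text
t: 31.1
tcp_pos: [0.5175, 0.0854, 0.0475]
tcp_rot: [[-0.925, -0.38, -0.001], [-0.38, 0.925, 0.0], [0.001, 0.0, -1.0]]
contact_force: [-0.4, -0.6, -0.7]
finger_gap: 0.0255
gripper_force: 0.0
```

Request:
carry_out(
  targets=[
    {"xyz":[0,0,-0.06],"turn":0},
    {"xyz":[0,0,-0.14],"turn":0},
    {"xyz":[0,0,-0.24],"turn":0},
    {"xyz":[0,0,-0.26],"turn":0},
    {"xyz":[0,0,-0.26],"turn":0},
  ],
)

```text
t: 31.52
tcp_pos: [0.5188, 0.0852, 0.1141]
tcp_rot: [[-0.925, -0.38, 0.003], [-0.38, 0.925, 0.001], [-0.003, -0.0, -1.0]]
contact_force: [0.5, 0.6, -0.2]
finger_gap: 0.0257
gripper_force: 0.0
```

Request:
carry_out(
  targets=[
    {"xyz":[0.05,0,0],"turn":0},
    {"xyz":[0.1,0,0],"turn":0},
    {"xyz":[0.15,0,0],"turn":0},
    {"xyz":[0.15,0,0],"turn":0},
    {"xyz":[0.15,0,0],"turn":0},
  ],
  jaw=-1,
)

```text
t: 31.93
tcp_pos: [0.483, 0.0707, 0.112]
tcp_rot: [[-0.925, -0.38, -0.001], [-0.38, 0.925, -0.0], [0.001, 0.0, -1.0]]
contact_force: [0.1, 0.9, -0.6]
finger_gap: 0.0005
gripper_force: 0.0
```

```bash
python3 - <<'E'
from h import *
cpos()
im,d,c=cam('wrist'); L=w2c(cloud(d,c)*1000); latch(L,(-30,30)); cv2.imwrite('pics/w5.png',im)
im,d,c=cam('side'); print('side');latch(w2c(cloud(d,c)*1000),(-30,30))
E
```

```text
t 31.9 case tcp [-104.9    1.1  112. ] yaw 22.3 gap 0.5 F [ 0.1  0.9 -0.6]
32 81 x [-126. -119.  -73.] y [-10.   1.  13.]
38 595 x [-133. -109.  -86.] y [-17.   1.  19.]
44 479 x [-134. -121.  -71.] y [-16.   1.  18.]
50 29 x [-127. -125. -125.] y [-5.  1.  7.]
56 34 x [-129. -128.  -70.] y [-5.  1.  7.]
62 61 x [-131. -129.  -62.] y [-4.  1.  7.]
68 15 x [-132. -132. -131.] y [-4.  1.  5.]
74 34 x [-135. -134. -134.] y [-9.  1. 10.]
80 87 x [-143. -136. -135.] y [-9.  1. 12.]
86 329 x [-143. -140. -137.] y [-9.  1. 11.]
110 4 x [-114. -114. -114.] y [-4.  1.  7.]
116 128 x [-114. -114. -112.] y [-8.  2. 12.]
122 220 x [-115. -114. -112.] y [-12.   2.  15.]
side
20 14 x [-126. -121. -117.] y [-9. 12. 15.]
26 17 x [-127. -120. -116.] y [-13.  11.  13.]
32 50 x [-128. -102.  -56.] y [-10.   2.  16.]
38 179 x [-130.  -86.  -50.] y [-18.   7.  21.]
44 71 x [-132. -116.  -63.] y [-17.   5.  19.]
50 18 x [-133. -127.  -61.] y [-5.  3.  8.]
56 31 x [-133.  -70.  -58.] y [-4.  5.  8.]
62 36 x [-136.  -68.  -60.] y [-6.  3.  7.]
68 10 x [-137. -134. -133.] y [-8.  1.  6.]
74 19 x [-140. -135. -134.] y [-10.   6.  12.]
80 21 x [-143. -138. -136.] y [-7.  5. 12.]
86 12 x [-144. -140. -138.] y [-7.  1. 10.]
116 10 x [-107.  -98.  -95.] y [-4.  7. 12.]
122 26 x [-113.  -97.  -95.] y [-8. 14. 17.]
```

Request:
carry_out(
  targets=[
    {"xyz":[0,0,0.06],"turn":0},
    {"xyz":[0,0,0.12],"turn":0},
    {"xyz":[0,0,0.16],"turn":0},
    {"xyz":[0,0,0.16],"turn":0},
    {"xyz":[0,0,0.16],"turn":0},
  ],
)

```text
t: 32.45
tcp_pos: [0.4837, 0.0712, 0.0722]
tcp_rot: [[-0.925, -0.38, -0.001], [-0.38, 0.925, -0.0], [0.001, 0.0, -1.0]]
contact_force: [0.8, -0.5, 0.4]
finger_gap: 0.0004
gripper_force: 0.0
```

Request:
carry_out(
  targets=[
    {"xyz":[0.03,0,0],"turn":0},
    {"xyz":[0.07,0,0],"turn":0},
    {"xyz":[0.09,0,0],"turn":0},
    {"xyz":[0.11,0,0.004],"turn":0},
    {"xyz":[0.125,0,0.012],"turn":0},
  ],
)

```text
t: 32.87
tcp_pos: [0.4546, 0.0588, 0.0703]
tcp_rot: [[-0.925, -0.38, 0.002], [-0.38, 0.925, 0.0], [-0.002, -0.0, -1.0]]
contact_force: [1.2, 0.3, 2.3]
finger_gap: 0.0003
gripper_force: 1.2
```

```bash
python3 - <<'E'
from h import *
cpos()
im,d,c=cam('side'); L=w2c(cloud(d,c)*1000); latch(L,(-30,30)); print(np.round(monitor.get_obs()['q'],1))
E
```

```text
t 32.9 case tcp [-135.7    1.    70.3] yaw 22.3 gap 0.3 F [1.2 0.3 2.3]
20 13 x [-127. -121. -116.] y [-8. 12. 14.]
26 20 x [-126. -120.  -83.] y [-12.  11.  15.]
32 63 x [-135.  -88.  -56.] y [-13.   1.  17.]
38 203 x [-134.  -99.  -51.] y [-17.   7.  20.]
44 38 x [-135. -126.  -51.] y [-13.   5.  19.]
50 25 x [-141. -132.  -64.] y [-5.  4.  7.]
56 30 x [-143. -104.  -60.] y [-5.  4.  8.]
62 40 x [-146.  -69.  -60.] y [-5.  3.  8.]
68 11 x [-151. -146. -138.] y [ 5.  9. 11.]
74 23 x [-156. -145. -127.] y [-5.  8. 12.]
80 27 x [-155. -131. -127.] y [-12.   8.  16.]
86 29 x [-143. -131. -127.] y [-7. 15. 18.]
92 31 x [-144. -130. -127.] y [-11.  16.  18.]
98 31 x [-144. -130. -127.] y [-10.  15.  17.]
104 20 x [-140. -128. -127.] y [-12.   5.  17.]
110 13 x [-128. -128. -127.] y [-11.   6.  17.]
116 14 x [-129. -128. -127.] y [-11.   3.  17.]
122 14 x [-129. -128. -127.] y [-16.  -2.  17.]
[ -6.5  31.6 -11.2 132.8  20.3  17.1  76.8]
```

Request:
carry_out(
  targets=[
    {"xyz":[0.018,0,0.014],"turn":0},
    {"xyz":[0.033,0,0.024],"turn":0},
    {"xyz":[0.046,0,0.04],"turn":0},
    {"xyz":[0.057,0,0.054],"turn":0},
    {"xyz":[0.067,0,0.07],"turn":0},
  ],
)

```text
t: 33.33
tcp_pos: [0.4388, 0.0525, 0.0518]
tcp_rot: [[-0.925, -0.38, 0.0], [-0.38, 0.925, -0.0], [-0.0, -0.0, -1.0]]
contact_force: [1.2, 0.3, 1.3]
finger_gap: 0.0008
gripper_force: 1.1
```

```bash
python3 - <<'E'
from h import *
cpos()
im,d,c=cam('side'); L=w2c(cloud(d,c)*1000); latch(L,(-30,30)); print(np.round(monitor.get_obs()['q'],1))
E
```

```text
t 33.3 case tcp [-152.6    1.2   51.8] yaw 22.3 gap 0.8 F [1.2 0.3 1.3]
20 18 x [-128. -120. -116.] y [-10.  11.  14.]
26 16 x [-136. -122. -117.] y [-14.   8.  18.]
32 135 x [-139. -118.  -57.] y [-16.   4.  19.]
38 161 x [-143.  -87.  -50.] y [-18.   6.  20.]
44 52 x [-158. -144.  -65.] y [-13.   4.  17.]
50 28 x [-172. -161.  -66.] y [-5.  7. 13.]
56 43 x [-174. -145.  -63.] y [-8.  5. 11.]
62 46 x [-161.  -74.  -64.] y [-8.  4. 16.]
68 29 x [-160. -146. -144.] y [-13.  15.  18.]
74 29 x [-160. -146. -144.] y [-12.  14.  18.]
80 31 x [-163. -148. -144.] y [-13.  16.  18.]
86 19 x [-148. -145. -144.] y [-14.   8.  18.]
92 14 x [-146. -145. -144.] y [-13.   0.  17.]
98 16 x [-146. -145. -144.] y [-13.   4.  17.]
104 20 x [-147. -145. -144.] y [-14.   5.  16.]
110 10 x [-145. -145. -144.] y [-3.  4. 19.]
[ -8.2  33.3  -8.5 135.5  22.   12.5  75.5]
```

Request:
carry_out(
  targets=[
    {"xyz":[0.007,0,0.018],"turn":0},
    {"xyz":[0.013,0,0.036],"turn":0},
    {"xyz":[0.017,0,0.052],"turn":0},
    {"xyz":[0.02,0,0.066],"turn":0},
    {"xyz":[0.02,0,0.076],"turn":0},
  ],
)

```text
t: 33.8
tcp_pos: [0.4338, 0.0504, 0.0329]
tcp_rot: [[-0.925, -0.38, -0.001], [-0.38, 0.925, -0.001], [0.001, -0.0, -1.0]]
contact_force: [-4.0, -0.6, 37.1]
finger_gap: 0.0008
gripper_force: 18.4
```

Request:
carry_out(
  targets=[
    {"xyz":[0,0,0],"turn":0},
    {"xyz":[0,0,0],"turn":0},
    {"xyz":[0,0,0],"turn":0},
  ],
)

```text
t: 34.05
tcp_pos: [0.4338, 0.0504, 0.0336]
tcp_rot: [[-0.925, -0.38, -0.0], [-0.38, 0.925, -0.001], [0.001, -0.001, -1.0]]
contact_force: [-3.3, -0.6, 16.3]
finger_gap: 0.0004
gripper_force: 8.1
```

```bash
python3 - <<'E'
from h import *
cpos()
im,d,c=cam('side'); L=w2c(cloud(d,c)*1000); latch(L,(-30,30)); print(np.round(monitor.get_obs()['q'],1))
E
```

```text
t 34.0 case tcp [-158.1    1.2   33.6] yaw 22.3 gap 0.4 F [-3.3 -0.6 16.3]
20 12 x [-134. -121. -116.] y [-10.  12.  16.]
26 54 x [-169. -129. -106.] y [-17.  13.  19.]
32 199 x [-177. -123.  -58.] y [-16.   4.  19.]
38 109 x [-159.  -75.  -51.] y [-14.   9.  21.]
44 43 x [-166.  -72.  -50.] y [-14.   6.  18.]
50 36 x [-168. -151.  -67.] y [-9. 10. 17.]
56 42 x [-166. -150.  -64.] y [-8.  8. 18.]
62 50 x [-167. -113.  -64.] y [-9.  4. 19.]
68 18 x [-153. -151.  -99.] y [-14.   5.  17.]
74 14 x [-151. -150. -150.] y [-15.   0.  18.]
80 16 x [-152. -150. -150.] y [-17.  -0.  19.]
86 16 x [-151. -150. -149.] y [-14.  -0.  17.]
92 9 x [-152. -150. -150.] y [-8.  6. 17.]
122 12 x [-131. -124. -123.] y [-26.  10.  29.]
[ -9.9  35.3  -6.  136.7  23.5   8.9  74.3]
```

Lever down at the stop. I'll retreat upward and verify.

Request:
carry_out(
  targets=[
    {"xyz":[0,0,-0.03],"turn":0},
    {"xyz":[-0.02,0,-0.12],"turn":0},
    {"xyz":[-0.08,0,-0.25],"turn":0},
    {"xyz":[-0.2,0,-0.4],"turn":0},
    {"xyz":[-0.34,0,-0.55],"turn":0},
  ],
)

```text
t: 34.52
tcp_pos: [0.5025, 0.0787, 0.1609]
tcp_rot: [[-0.925, -0.38, -0.001], [-0.38, 0.925, -0.0], [0.001, 0.0, -1.0]]
contact_force: [1.2, 0.3, -1.2]
finger_gap: 0.0004
gripper_force: 0.0
```

Request:
carry_out(
  targets=[
    {"xyz":[-0.06,0,-0.1],"turn":0},
    {"xyz":[-0.06,0,-0.1],"turn":0},
    {"xyz":[-0.06,0,-0.1],"turn":0},
    {"xyz":[-0.06,0,-0.1],"turn":0},
    {"xyz":[-0.06,0,-0.1],"turn":0},
  ],
)

```text
t: 34.93
tcp_pos: [0.5153, 0.0839, 0.1826]
tcp_rot: [[-0.925, -0.38, -0.003], [-0.38, 0.925, -0.001], [0.003, 0.0, -1.0]]
contact_force: [0.3, -0.6, 1.1]
finger_gap: 0.0008
gripper_force: 0.0
```

```bash
python3 - <<'E'
from h import *
cpos()
im,d,c=cam('wrist'); L=w2c(cloud(d,c)*1000); latch(L,(-30,30))
a=cv2.resize(im[:200,130:400],None,fx=2.5,fy=2.5,interpolation=2); cv2.imwrite('pics/w6.png',a)
k=L[(abs(abs(L[...,1])-60)<40)&(L[...,0]>-48)&(L[...,0]<30)&(L[...,2]<60)]; print('lid z',np.percentile(k[:,2],[10,50,90]))
k=L[(abs(L[...,1]-1)<9)&(abs(L[...,0]+172)<6)]; print('paddle z',np.median(k[:,2]))
E
```

```text
t 34.9 case tcp [-70.    0.9 182.6] yaw 22.3 gap 0.8 F [ 0.3 -0.6  1.1]
20 109 x [-53. -52. -51.] y [-29.  -9.  29.]
26 203 x [-137. -130.  -51.] y [-25.   8.  26.]
32 1749 x [-177. -134.  -51.] y [-16.   0.  18.]
38 783 x [-172.  -73.  -50.] y [-22.   2.  21.]
44 69 x [-73. -67. -50.] y [-22.  -6.  27.]
56 13 x [-76. -76. -66.] y [-4.  2.  6.]
62 181 x [-76. -71. -64.] y [-4.  1.  6.]
lid z [39.53166544 40.43399676 41.42385096]
paddle z 34.11939864693303
```

View pics/w6.png

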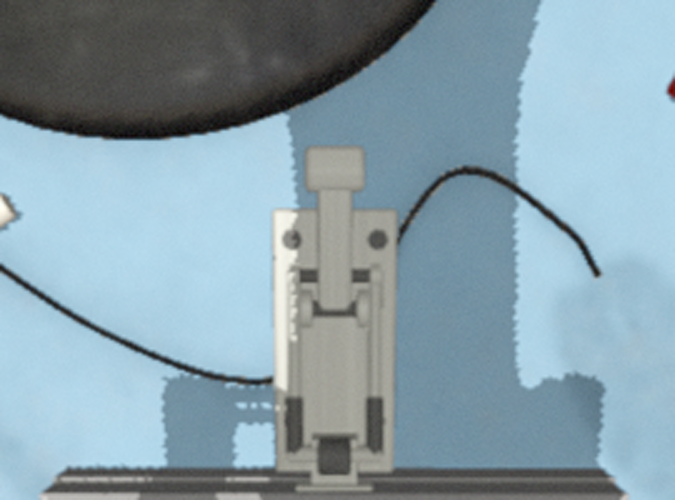

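The picture shows the lever flat, paddle at (335,168) and 34 mm high. The bail arms run to the keeper at (335,470), the knob position puts the bar at the keeper point, and the lid top is at 40 mm. Nothing is being touched, so I'm handing in.

```bash
python3 -c "
from h import *
print(order.finish_job())"
```

```text
the job is handed in; nothing more can be done
None
```

The job is handed in with no verdict returned: my last measurements showed all three packs (one was absent) in their own pockets, the lid shut, the bail bar in the keeper and the lever fully down; the tape roll, memory stick and red look-alike were not touched.

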